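Hang a tensile specimen in the low drying cabinet

TASK

Hang the flat steel tensile specimen from the bench, by the hole in its end, on the free hook at the back of the open side of the low drying cabinet, so that it hangs straight down, free of your hand. Then slide the clear door fully shut by its handle. Work gently: do not jam the specimen or your hand against the cabinet, and leave the two small steel coupons beside the specimen where they are.

Things in the scene. Friction and masses are not known exactly. Their poses are not given: they have to be found in the camera images.
- specimen: flat bare-steel dog-bone tensile specimen, 155 x 30 x 6 mm, 0.1 to 0.2 kg, lying flat. Origin: centre of its underside; x along its length toward the end with the hole, z normal to the plate. Waist 16 wide, x = -38 to +38; both ends 30 wide, 40 long. One round through hole, 12 diameter, at x = +62.5; the other end is plain: grip that one across its 30 width.
- specimen_eye (a point): centre of the specimen's hole, at mid thickness, 15 mm from the end; axes as the specimen's. Hung properly, it stands at z = 175 mm and x = 19 to 50 mm in the cabinet's frame, the specimen vertical and clear of the floor. Let go while tilted on the hook, the specimen swings down by itself and comes to rest in some seconds.
- cabinet: fixed low light grey sheet-steel drying cabinet, 150 mm deep (x), 340 wide (y), 220 high; place and yaw vary. Origin: centre of its underside; x into it, away from the robot, y left, z up. Inner floor z = 12, roof underside z = 212, inner sides y = +-162, inner back x = 69 mm. Two specimens hang behind its right half, which a fixed clear pane closes. A roll of tape lies on top.
- opening (a point): centre of the open left half of the cabinet's front plane, (-75, 89, 112) mm of its frame, axes as the cabinet's. Free opening y = +16 to +162, z = 18 to 206 mm while the door is open; the space behind is empty but for the free hook at the back.
- rail_spot (a point): (25, 115, 179) mm of the cabinet's frame: height and depth of the free hook's bend, at the left end of the hook's stretch of rail. The clamp is fixed 7 to 51 mm right of here (cabinet -y), not measured: see or feel it (a few newtons sideways do not shift it). From its block (front face x = 52, 18 wide, z 167 to 191) the 4 mm wire runs to the front at z = 179 to the bend, then rises.
- tip_spot (a point): (19, 115, 191) mm of the cabinet's frame: height and depth of the free hook's tip (end of wire axis, leaning 25 degrees from upright toward the front), which stands the same 7 to 51 mm right of here. The roof, 21 mm above, is too low to lift the hole over the tip upright: tilt the specimen, hole end in and raised 20 to 40 degrees, and thread it along the tip, inward and down.
- door (a joint): travel of the clear sliding door (164 mm wide, in front of the fixed pane), m: 0 = shut against its stop over the open left half, grows as it slides right (cabinet -y), 0.155 = fully open. Slides with about 1.5 N of friction and stays where left.
- door_handle (a point): middle of the door's handle: an upright round steel bar, 12 mm diameter, 90 tall (z 85 to 175), near the right edge of the door, its axis 30 mm in front of the door pane and 24 mm in front of the cabinet's front plane. Push it toward cabinet +y to shut the door. Axes as the cabinet's.
- flat_coupon_0: small dark steel bar 24x70x10 mm lying beside the specimen's waist; leave alone. Origin: centre of its underside.
- flat_coupon_1: small light steel bar 20x55x12 mm lying at the specimen's other side; leave alone. Origin: centre of its underside.
Mind the look-alikes: they are no part of the job. There is more than one size of the specimen; the job needs the larger.

How it is judged:
On the way, in this order (a step that is already met when the one before it is completed fails the run):
1. the specimen hangs on the free hook, let go, with the door still open (z of specimen_eye in the frame of cabinet between 0.167 and 0.183 m and x of specimen_eye in the frame of cabinet between 0.01 and 0.055 m and y of specimen_eye in the frame of cabinet above 0.045 m and contact force between specimen and the arm below 0.1 N and contact force between specimen and the fingers below 0.1 N and value of joint door above 0.1 m), for 0.3 s.
2. the door is slid shut (value of joint door below 0.005 m), for 0.2 s.
At the end, for the whole second after the job is handed in: The specimen hangs by its hole on the free hook: the hole's centre within 8 mm of its hanging height, at the hook's depth in the open half, the specimen within 0.2 rad of vertical and at rest (under 0.05 m/s); the door is within 5 mm of fully shut (z of specimen_eye in the frame of cabinet between 0.167 and 0.183 m and x of specimen_eye in the frame of cabinet between 0.01 and 0.055 m and y of specimen_eye in the frame of cabinet above 0.045 m and angle between the x axis of specimen and the z axis of cabinet, either way round below 0.2 rad and linear speed of specimen below 0.05 m/s and value of joint door below 0.005 m); the robot touches nothing.
It fails at once if the specimen is forced against the cabinet or hook (over 20 N) (contact force between specimen and cabinet above 20 N).
It fails at once if the hand or arm is forced against the cabinet, its hook or door (over 25 N) (contact force between any of the fingers, the arm and cabinet above 25 N).
It fails at once if a small coupon beside the specimen is moved (over 20 mm) (distance of any of flat_coupon_0, flat_coupon_1 from where it was at the start of the episode above 0.02 m).
It also fails if it takes over 72 s, if anything falls off the work surface, if the arm or the gripper's body presses on something with over 40 N, if the wrist force passes 120 N, or if a joint passes its speed limit or range.

ROBOT

A 7-joint arm with a two-finger parallel gripper is mounted at the origin on a cart in front of the work surface, level with it; the furniture and walls round the work are solid. World frame = base frame: x ahead of the robot, y to its left, z up, the work surface at z = 0. Lengths are in m, angles in rad, forces in N, time in s.
With the tool pointing down it reaches from about 0.425 to 0.925 m from the base axis. Payload 6.8 kg.
Tool frame: the origin (TCP) lies midway between the tips of the shut fingers; the grasp point (between the pads) lies 19 mm behind it; x points along the fingers, z is the direction in which the jaws open and shut, and the axes are right-handed (so a half turn about x gives the same grasp; the last joint's range is limited). The gripper opens to 85 mm and grips with 20 to 120 N. Pads are 22 mm wide; open, the fingers measure 114 mm over their backs; the gripper's body (76 mm by 85 mm) begins 54 mm behind the grasp point. The pads swing forward as they close: fully open they stand 13 mm farther back than shut.
Start: joints at [-1.214, 0.477, 0.022, 1.555, -0.011, 1.109, -0.083], TCP at [0.303, 0.603, 0.231] pointing down, gripper open.
Joint ranges: [-2.96, 2.96], [-0.34, 2.1], [-1.41, 1.46], [0.24, 2.44], [-1.37, 4.51], [0.17, 1.92], [-2.96, 2.96]. Speed limits (rad/s): [2.39, 2.39, 3.14, 3.14, 3.14, 3.14, 3.14].

INTERFACE

Orientations are given as [roll, pitch, yaw] about the fixed x, y, z axes, in that order (R = Rz(yaw) Ry(pitch) Rx(roll)).
In Python, from rig import r gives the robot as it stands.
- The arm moves only by the tool drive_tool, never from a script. Its argument "plan" is a list of rows, each an object with "slide": the shift along the tool's x, y, z in mm, a list of three; "turn": the turn about the tool's x in rad. In form: [{"slide": [x, y, z], "turn": turn}, ...]. A call has 1 to 5 rows; each row is the pose to reach, as a shift and turn from the pose measured when the call began, along the tool's axes at that moment; what a row does not reach only later rows make up. A row lasts 1/10 s, in which the tool goes at most 50 mm and 8.59 degrees, less where a joint would pass 70% of its speed; a pose out of reach is approached as far as the arm can. A call with a gripper value outside its range is refused whole. "grip" is the opening in per cent of the stroke, from 0 (shut) to 100 (fully open), set as the call begins (left out, the last holds). The fingers move at their own pace and stop on an object; "force" is the grip in N (left out, the last holds). Time passes only in rows, so rows that repeat a pose let the fingers close. It gives the time, the measured TCP pose, the force and the opening at its end, in the units of the state.
- r.sense(): the state, without advancing time (a new reading comes with each control period).
- r.snapshot(name): name is "side" or "top" or "wrist"; returns a dict with "image" (384x512x3 uint8, red, green, blue), "depth" (384x512 float32, m along the optical axis (not along the pixel's ray), 0 where there is no reading), "camera_matrix" (3x3 intrinsics, pixels), "rvec" (rotation vector, rad) and "tvec" (3), from world to camera coordinates, as OpenCV has them; the wrist camera has in their place "hand_eye" (4x4, takes a point from camera to tool coordinates, whose origin is the TCP and whose axes are the tool frame's). Camera axes: x right, y down, z forward; pixel columns grow to the right and rows downward; lengths in m; the calibration is good to about 2 mm. A picture is of the moment at which its call begins: read the wrist's pose just before it.
- r.hand_in(): hands the job in, once; it reports no verdict.
The state is a dict: "time": time; "q": joint angles; "joint_vel": joint speeds; "joint_efforts": joint torques, N m; "eef_pos": TCP position; "eef_rot": TCP orientation; "force": force on the tool from outside, world axes, zero at the start; "ft_torque": the same for the moment, N m; "finger_gap": finger opening in m.
Only numpy, scipy, OpenCV 4.12 (cv2) and the standard library are available. Lean on these libraries where they do the work, as an engineer would, in place of code of your own. Each camera call takes 0.05 s, during which the arm holds its last target.

## Working session

There is one attempt and no reset: what is moved stays moved. The work goes in short steps, Python scripts to look and compute and a tool call to move; the robot and the scene stay as the last step left them, time stands still between calls to the robot, and variables do not carry over. Pictures are saved under pics/ and viewed, and the job is handed in when it is done.

Besides the shell and the picture viewer there is one more tool, called after "Call:" as a command line: name --argument value ..., lists and objects as JSON in quotes. drive_tool: Moves the arm, as the interface text tells. Its arguments: {"type":"object","properties":{"plan":{"type":"array"},"grip":{"type":"number"},"force":{"type":"number"}},"required":["plan"]}

```bash
ls; mkdir -p pics; python3 - <<'E'
from rig import r
import cv2,numpy as np
s=r.sense();print(s)
for n in["side","top","wrist"]:
    d=r.snapshot(n);cv2.imwrite(f"pics/{n}0.png",d["image"][:,:,::-1]);np.savez(f"pics/{n}0.npz",**{k:v for k,v in d.items()})
    print(n,d["camera_matrix"].round(1).tolist(),[np.round(d[k],4).tolist() for k in("rvec","tvec","hand_eye") if k in d])
E
```

```text
pics
{'time': 0.0, 'q': array([-1.21412334,  0.47780181,  0.02235979,  1.55647071, -0.01150914,
        1.10929249, -0.08315173]), 'joint_vel': array([ 7.47766148e-04, -1.76291844e-03,  5.89156841e-05, -5.33583459e-05,
       -2.20239940e-03,  1.84947087e-03, -2.96999531e-04]), 'joint_efforts': array([ 2.89187774e-04, -5.96460736e+01,  1.60792127e+00, -2.81185609e+01,
        1.24412833e-02,  9.37627105e-03,  4.05342030e-05]), 'eef_pos': array([0.30230215, 0.60284993, 0.23031682]), 'eef_rot': array([-3.06635913,  1.56895239, -1.96038801]), 'force': array([-0.32047934,  0.1215878 ,  0.39824362]), 'ft_torque': array([-0.00366965,  0.03767475,  0.02199517]), 'finger_gap': 0.08525120013978564}
side [[420.1, 0.0, 259.9], [0.0, 420.1, 195.2], [0.0, 0.0, 1.0]] [[2.1263, 0.0068, -0.0177], [-0.5576, 0.116, 1.0276]]
top [[369.5, 0.0, 260.0], [0.0, 369.5, 188.4], [0.0, 0.0, 1.0]] [[2.1253, -2.1255, 0.1585], [0.0273, 0.606, 0.8869]]
wrist [[327.7, 0.0, 255.8], [0.0, 327.7, 189.8], [0.0, 0.0, 1.0]] [[[0.0003, -0.27, 0.9629, -0.1441], [0.0015, -0.9629, -0.27, 0.069], [1.0, 0.0015, 0.0001, -0.0005], [0.0, 0.0, 0.0, 1.0]]]
```

View pics/side0.png

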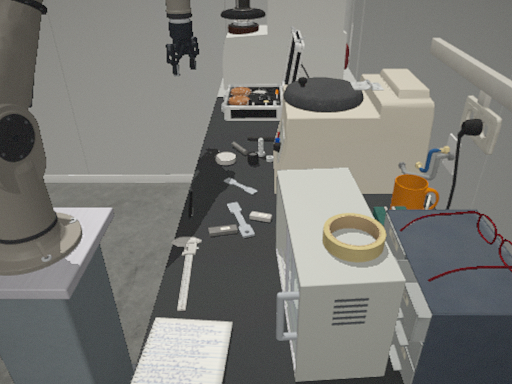

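View pics/top0.png

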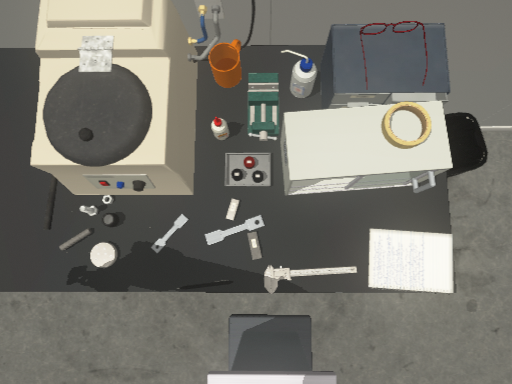

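View pics/wrist0.png

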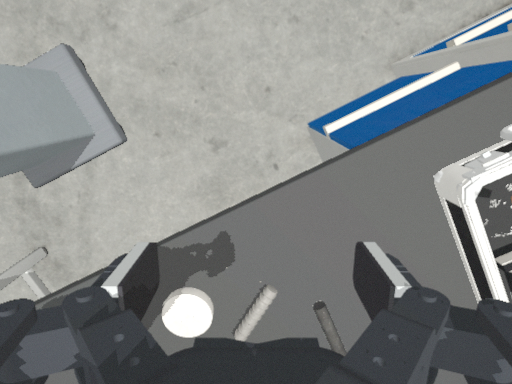

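The side view shows the larger specimen at about (240,219). In the top view it is at (235,230), with the cabinet at (365,148) and the door handle at (425,181). I'll zoom in.

```bash
python3 - <<'E'
import cv2,numpy as np
t=cv2.imread("pics/top0.png");s=cv2.imread("pics/side0.png")
cv2.imwrite("pics/z1.png",np.hstack([cv2.resize(t[185:275,190:290],(400,360),interpolation=cv2.INTER_CUBIC),cv2.resize(s[190:260,195:275],(400,360),interpolation=cv2.INTER_CUBIC)]))
cv2.imwrite("pics/z2.png",np.hstack([cv2.resize(t[90:210,270:460],(475,300)),cv2.resize(s[160:380,260:400],(300,471))[:300]]))
cv2.imwrite("pics/z3.png",cv2.resize(s[160:380,260:410],(400,586)))
E
cat > h.py <<'E'
import numpy as np,cv2
def load(n): return dict(np.load(f"pics/{n}.npz"))
def cam(d,T=None):
    K=d["camera_matrix"]
    if "rvec" in d:
        R,_=cv2.Rodrigues(np.array(d["rvec"],float));t=np.array(d["tvec"],float).ravel()
        return K,R,t
    H=np.array(d["hand_eye"]); W=T@H; R=W[:3,:3].T; return K,R,-R@W[:3,3]
def rpy(a):
    r,p,y=a;c,s=np.cos,np.sin
    X=np.array([[1,0,0],[0,c(r),-s(r)],[0,s(r),c(r)]]);Y=np.array([[c(p),0,s(p)],[0,1,0],[-s(p),0,c(p)]]);Z=np.array([[c(y),-s(y),0],[s(y),c(y),0],[0,0,1]])
    return Z@Y@X
def tool(s):
    T=np.eye(4);T[:3,:3]=rpy(s["eef_rot"]);T[:3,3]=s["eef_pos"];return T
def ray(c,uv):
    K,R,t=c;d=R.T@np.linalg.inv(K)@np.array([uv[0],uv[1],1.0]);return -R.T@t,d
def onz(c,uv,z):
    o,d=ray(c,uv);return o+d*(z-o[2])/d[2]
def proj(c,P):
    K,R,t=c;q=K@(R@np.asarray(P)+t);return q[:2]/q[2]
def depthpt(c,uv,z):
    K,R,t=c;return R.T@(np.linalg.inv(K)@np.array([uv[0],uv[1],1.0])*z-t)
E
```

```text
(no output)
```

View pics/z1.png

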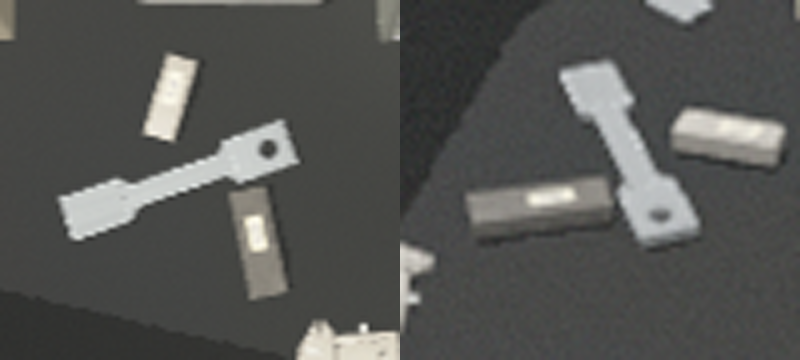

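View pics/z3.png

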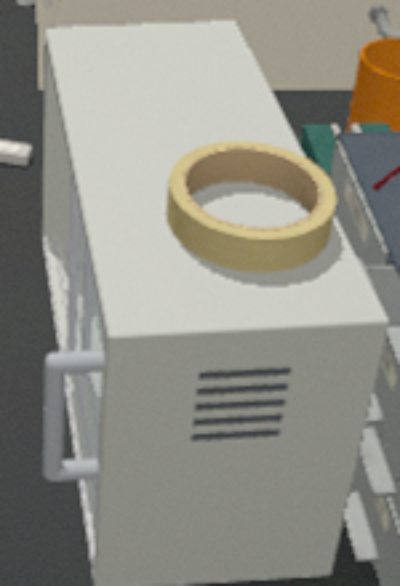

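View pics/z2.png

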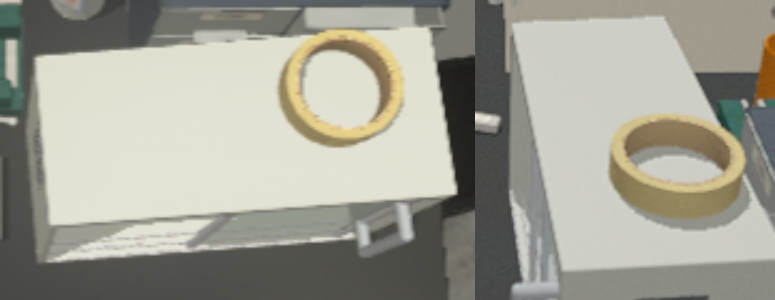

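```bash
python3 - <<'E'
from h import *
d=load("top0");c=cam(d);im=d["image"].astype(int);ds=load("side0");cs=cam(ds);ims=ds["image"].astype(int)
def comps(im,c,box,lo,z):
    u0,v0,u1,v1=box;g=im.min(2)>lo
    m=np.zeros(g.shape,np.uint8);m[v0:v1,u0:u1]=g[v0:v1,u0:u1]
    cn,_=cv2.findContours(m,cv2.RETR_EXTERNAL,cv2.CHAIN_APPROX_NONE)
    for k in cn:
        if cv2.contourArea(k)<60: continue
        P=np.array([onz(c,p[0],z)[:2] for p in k])*1000
        r=cv2.minAreaRect(P.astype(np.float32));print(np.round(r[0],1),np.round(r[1],1),r[2],cv2.boundingRect(k), im[k[:,0,1],k[:,0,0]].mean(0).round())
print("top");comps(im,c,(190,195,290,265),90,.006)
print("side");comps(ims,cs,(195,195,280,250),100,.006)
# hole
print("hole top", onz(c,(190+268/4,185+149/4),.006)*1000, onz(c,(190+268/4,185+149/4),.003)*1000)
print("hole side", onz(cs,(195+ (660-400)/5,190+213/(360/70)),.006)*1000)
# cabinet roof
g=((im.min(2)>185)&(im[:,:,0]-im[:,:,2]<25)).astype(np.uint8);m=np.zeros_like(g);m[95:200,275:455]=g[95:200,275:455]
cn,_=cv2.findContours(m,cv2.RETR_EXTERNAL,cv2.CHAIN_APPROX_NONE);k=max(cn,key=cv2.contourArea)
P=np.array([onz(c,p[0],.22)[:2] for p in k])*1000;r=cv2.minAreaRect(P.astype(np.float32));print("roof",r,cv2.boxPoints(r))
# given corner pixels from zooms
for uv in [(36,57),(432,28),(456,193),(49,225)]:
    p=(270+uv[0]/2.5,90+uv[1]/2.5);print(onz(c,p,.22)*1000, depthpt(c,p,d["depth"][int(p[1])+(3 if uv[1]<100 else -3),int(p[0])+(3 if uv[0]<100 else -3)])*1000)
print("side roof")
for uv in [(48,30),(237,24),(384,320),(108,335)]:
    p=(260+uv[0]*150/400,160+uv[1]*220/586);print(onz(cs,p,.22)*1000)
print("handle top", onz(c,(270+372/2.5,90+215/2.5),.175), onz(c,(270+405/2.5,90+213/2.5),.175))
E
```

```text
top
[464.4  43.4] [69.6 25. ] 12.262084007263184 (247, 232, 15, 28) [118. 115. 107.]
[504.8  95.9] [ 31.7 157.9] 18.846599578857422 (204, 215, 61, 30) [151. 153. 151.]
[559.  101.8] [22.8 56.7] 73.53689575195312 (225, 198, 15, 23) [157. 153. 142.]
side
[462.5  49.4] [71.6 25.4] 12.091136932373047 (208, 224, 30, 10) [129. 126. 121.]
[556.1 105.4] [38.4 59.7] 73.49435424804688 (249, 211, 23, 11) [134. 132. 127.]
[503.8  95.3] [ 33.3 164.9] 19.45897674560547 (227, 201, 28, 37) [134. 137. 138.]
[602.   88.3] [241.2   8.3] 88.47575378417969 (276, 195, 4, 55) [134. 135. 128.]
hole top [523.70014159  35.86180296   6.        ] [523.92940048  35.94257544   3.        ]
hole side [525.04019557  36.75063662   6.        ]
roof ((683.4814453125, -200.22129821777344), (150.64651489257812, 336.4449768066406), 4.358297348022461) [[ 595.59216  -38.20931]
 [ 621.1598  -373.6814 ]
 [ 771.3707  -362.23328]
 [ 745.8031   -26.7612 ]]
[742.00241399 -28.07440769 220.        ] [741.9689551  -28.07008012 220.08649174]
[ 766.1311992  -366.98499844  220.        ] [ 765.72363389 -366.49994948  220.97325571]
[ 621.43070392 -375.10520411  220.        ] [ 621.60528597 -375.49617223  219.23207064]
[595.1133869  -37.47840371 220.        ] [595.88808231 -37.72979343 215.97615672]
side roof
[597.61088448 -43.5476415  220.        ]
[744.62897118 -34.74295009 220.        ]
[ 766.73618103 -364.09704563  220.        ]
[ 620.66095867 -375.47042957  220.        ]
handle top [ 0.6121049  -0.32336954  0.175     ] [ 0.6138264  -0.35220455  0.175     ]
```

```bash
cat >> h.py <<'E'
SPX=np.array([np.cos(np.radians(-71.6)),np.sin(np.radians(-71.6)),0])
SPC=np.array([.5045,.0957,.006])
CABO=np.array([.6825,-.2025,0]);CY=np.radians(4.3)
CR=np.array([[np.cos(CY),-np.sin(CY),0],[np.sin(CY),np.cos(CY),0],[0,0,1.]])
def cab(p): return CABO+CR@np.asarray(p)/1000
def tocab(P): return CR.T@(np.asarray(P)-CABO)*1000
def rep(s):
    T=tool(s)
    print("t",round(s["time"],2),"pos",(T[:3,3]*1000).round(1),"x",T[:3,0].round(3),"y",T[:3,1].round(3),"z",T[:3,2].round(3));print("q",np.round(s["q"],3),"F",np.round(s["force"],1),"gap",round(s["finger_gap"]*1000,1),"cab",tocab(T[:3,3]).round(1))
    return T
def slide(T,target): return (T[:3,:3].T@(np.asarray(target)-T[:3,3])*1000).round(1)
E
python3 - <<'E'
from h import *
from rig import r
T=rep(r.sense())
az=lambda v:np.degrees(np.arctan2(v[1],v[0]))
print("y az",az(T[:3,1]),"z az",az(T[:3,2]))
g=SPC-.058*SPX;print("grip",g, "slide",slide(T,[g[0],g[1],.14]))
print(cab([-75,89,112]),cab([25,86,179]),cab([-99,-140,130]))
E
```

```text
t 0.15 pos [302.4 603.  230.5] x [-0.001 -0.001 -1.   ] y [-0.894  0.448 -0.   ] z [ 0.448  0.894 -0.001]
q [-1.214  0.478  0.022  1.556 -0.012  1.109 -0.083] F [-0.2  0.8 -0. ] gap 85.5 cab [-318.7  831.7  230.5]
y az 153.37114817729355 z az 63.3711407437294
grip [0.48619236 0.15073481 0.006     ] slide [  91.  -367.  -321.8]
[ 0.60103801 -0.11937393  0.112     ] [ 0.70098146 -0.11486761  0.179     ] [ 0.59427569 -0.34952881  0.13      ]
```

Call:
drive_tool --plan '[{"slide": [90,-367,-322],"turn": 0.785},{"slide": [90,-367,-322],"turn": 0.785},{"slide": [90,-367,-322],"turn": 0.785},{"slide": [90,-367,-322],"turn": 0.785},{"slide": [90,-367,-322],"turn": 0.785}]' --grip 55 --force 100

```text
time: 0.65
eef_pos: [0.3952, 0.3735, 0.1855]
eef_rot: [-2.33, 1.569, -1.98]
force: [-1.1, 0.8, -0.0]
finger_gap: 0.0469
```

```bash
cat > st.py <<'E'
from h import *
from rig import r
T=rep(r.sense())
az=lambda v:np.degrees(np.arctan2(v[1],v[0]))
print("y az",az(T[:3,1]),"z az",az(T[:3,2]))
import sys
if len(sys.argv)>3: print("slide",slide(T,[float(a)/1000 for a in sys.argv[1:4]]))
if len(sys.argv)>4: print("turn",np.radians(az(T[:3,1])-float(sys.argv[4])))
E
python3 st.py 486 151 140 108.4
```

```text
t 0.65 pos [395.2 373.5 185.5] x [-0.001 -0.001 -1.   ] y [-0.343  0.939 -0.001] z [ 0.939  0.343 -0.001]
q [-1.057  0.316  0.226  1.929 -0.088  0.907 -0.438] F [-1.1  0.8 -0. ] gap 46.9 cab [-243.3  595.9  185.5]
y az 110.04730878272046 z az 20.047258385463905
slide [  45.7 -240.1    9. ]
turn 0.028750962055491866
```

Call:
drive_tool --plan '[{"slide": [46,-240,9],"turn": 0.029},{"slide": [46,-240,9],"turn": 0.029},{"slide": [46,-240,9],"turn": 0.029},{"slide": [46,-240,9],"turn": 0.029},{"slide": [46,-240,9],"turn": 0.029}]'

```text
time: 1.15
eef_pos: [0.4863, 0.1489, 0.1395]
eef_rot: [-2.141, 1.569, -1.821]
force: [0.4, 1.0, -0.4]
finger_gap: 0.0469
```

```bash
python3 - <<'E'
from h import *
from rig import r
s=r.sense();T=rep(s);d=r.snapshot("wrist");np.savez("pics/w1.npz",T=T,**d);cv2.imwrite("pics/w1.png",d["image"][:,:,::-1])
c=cam(d,T)
for p in(SPC-.058*SPX,SPC+.0625*SPX,SPC):print(proj(c,p).round(0))
E
python3 st.py 486 151 140 108.4
```

```text
t 1.15 pos [486.3 148.9 139.5] x [-0.    -0.001 -1.   ] y [-0.315  0.949 -0.001] z [ 0.949  0.315 -0.001]
q [-0.679  0.33   0.312  2.053 -0.14   0.78   0.038] F [ 0.4  1.  -0.4] gap 46.9 cab [-169.3  365.1  139.5]
[257. 177.]
[257. 298.]
[257. 239.]
t 1.2 pos [488.3 140.  138.5] x [-0.    -0.006 -1.   ] y [-0.306  0.952 -0.006] z [ 0.952  0.306 -0.002]
q [-0.671  0.332  0.32   2.054 -0.139  0.778  0.043] F [ 1.7 -6.9 -1.1] gap 47.2 cab [-168.   356.1  138.5]
y az 107.81935197546683 z az 17.818670188760382
slide [-1.5 11.1  1.2]
turn -0.010134219823304725
```

View pics/w1.png

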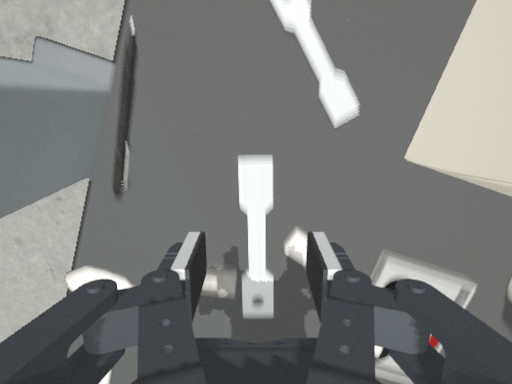

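The wrist view shows the specimen lined up between the fingers: plain end at (256,178), hole at (257,299). Both match the projected positions, so I'll descend.

Call:
drive_tool --plan '[{"slide": [40,10.5,1],"turn": -0.01},{"slide": [80,10.5,1],"turn": -0.01},{"slide": [115,10.5,1],"turn": -0.01},{"slide": [130,10.5,1],"turn": -0.01},{"slide": [130,10.5,1],"turn": -0.01}]'

```text
time: 1.7
eef_pos: [0.4841, 0.149, 0.0063]
eef_rot: [-2.409, 1.561, -2.087]
force: [0.8, 0.4, 0.3]
finger_gap: 0.0467
```

```bash
python3 st.py 486.2 151 1 108.4
```

```text
t 1.7 pos [484.1 149.    6.3] x [-0.005 -0.008 -1.   ] y [-0.316  0.949 -0.006] z [ 0.949  0.316 -0.007]
q [-0.606  0.56   0.226  2.115 -0.24   0.498  0.12 ] F [0.8 0.4 0.3] gap 46.7 cab [-171.4  365.4    6.3]
y az 108.39541793279294 z az 18.392927850378165
slide [5.3 1.3 2.6]
turn -7.997215931098958e-05
```

Call:
drive_tool --plan '[{"slide": [5,1.3,2.5],"turn": 0},{"slide": [5,1.3,2.5],"turn": 0}]'

```text
time: 1.9
eef_pos: [0.4866, 0.1517, 0.0016]
eef_rot: [-2.364, 1.562, -2.043]
force: [-1.3, 0.6, -0.3]
finger_gap: 0.047
```

Call:
drive_tool --plan '[{"slide": [0,0,0],"turn": 0},{"slide": [0,0,0],"turn": 0},{"slide": [0,0,0],"turn": 0},{"slide": [0,0,0],"turn": 0}]' --grip 0 --force 100

```text
time: 2.3
eef_pos: [0.4873, 0.1522, 0.0031]
eef_rot: [-2.237, 1.564, -1.915]
force: [-2.2, -0.1, 9.1]
finger_gap: 0.0251
```

```bash
python3 st.py 486.2 151 1 108.4
```

```text
t 2.3 pos [487.3 152.2   3.1] x [-0.002 -0.006 -1.   ] y [-0.316  0.949 -0.005] z [ 0.949  0.316 -0.004]
q [-0.606  0.569  0.223  2.108 -0.244  0.493  0.121] F [-2.2 -0.1  9.1] gap 25.1 cab [-168.1  368.3    3.1]
y az 108.41285292989143 z az 18.41160779599937
slide [ 2.1 -0.8 -1.4]
turn 0.00022432594513332966
```

```bash
cat > look.py <<'E'
from h import *
from rig import r
import sys
n=sys.argv[1];s=r.sense();T=rep(s);d=r.snapshot(n);np.savez(f"pics/{sys.argv[2]}.npz",T=T,**d);cv2.imwrite(f"pics/{sys.argv[2]}.png",d["image"][:,:,::-1])
if len(sys.argv)>3:
    u0,v0,u1,v1=map(int,sys.argv[3:7]);i=d["image"][v0:v1,u0:u1,::-1];k=min(800/(u1-u0),600/(v1-v0));cv2.imwrite(f"pics/{sys.argv[2]}.png",cv2.resize(i,None,fx=k,fy=k,interpolation=cv2.INTER_CUBIC))
E
python3 look.py wrist w2
```

```text
t 2.3 pos [487.3 152.2   3.1] x [-0.002 -0.006 -1.   ] y [-0.316  0.949 -0.005] z [ 0.949  0.316 -0.004]
q [-0.606  0.569  0.223  2.108 -0.244  0.493  0.121] F [-2.2 -0.1  9.1] gap 25.1 cab [-168.1  368.3    3.1]
```

View pics/w2.png

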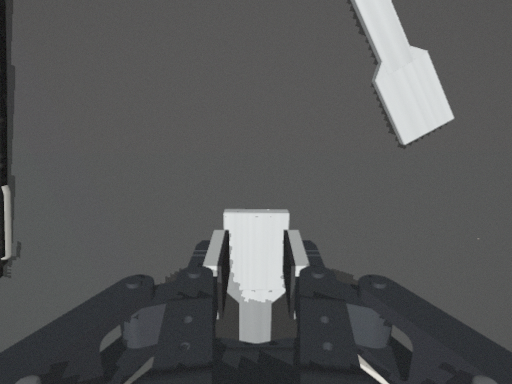

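The pad tips, at (229,232) and (285,232), sit inside the plate edges and the gap reads 25 mm. The fingers have closed on top of the plate. I'll reopen and go lower.

Call:
drive_tool --plan '[{"slide": [-8,0,0],"turn": 0},{"slide": [-8,0,0],"turn": 0},{"slide": [-8,0,0],"turn": 0},{"slide": [-8,0,0],"turn": 0}]' --grip 50

```text
time: 2.75
eef_pos: [0.4874, 0.1523, 0.0113]
eef_rot: [-2.205, 1.564, -1.883]
force: [-0.8, -0.1, 0.7]
finger_gap: 0.0429
```

```bash
python3 st.py 486.2 151 -3 108.4; python3 look.py wrist w3
```

```text
t 2.75 pos [487.4 152.3  11.3] x [-0.002 -0.006 -1.   ] y [-0.316  0.949 -0.005] z [ 0.949  0.316 -0.004]
q [-0.612  0.554  0.23   2.107 -0.239  0.509  0.116] F [-0.8 -0.1  0.7] gap 42.9 cab [-168.   368.4   11.3]
y az 108.4215830892755 z az 18.42044250922523
slide [14.3 -0.8 -1.5]
turn 0.00037669597060926746
t 2.75 pos [487.4 152.3  11.3] x [-0.002 -0.006 -1.   ] y [-0.316  0.949 -0.005] z [ 0.949  0.316 -0.004]
q [-0.612  0.554  0.23   2.107 -0.239  0.509  0.116] F [-0.8 -0.1  0.7] gap 42.9 cab [-168.   368.4   11.3]
```

View pics/w3.png

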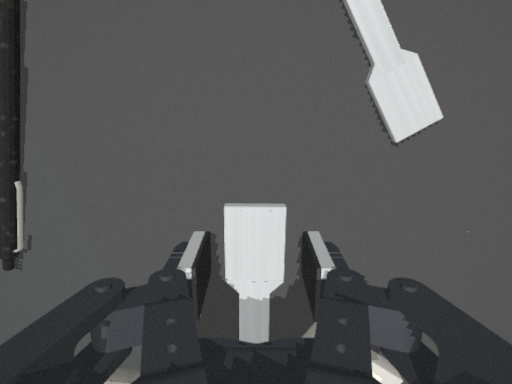

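Call:
drive_tool --plan '[{"slide": [8,-0.5,-1],"turn": 0},{"slide": [14,-0.5,-1],"turn": 0},{"slide": [14,-0.5,-1],"turn": 0}]'

```text
time: 3.1
eef_pos: [0.4864, 0.1513, -0.0019]
eef_rot: [-2.401, 1.564, -2.08]
force: [-8.2, -0.4, 26.2]
finger_gap: 0.0429
```

Call:
drive_tool --plan '[{"slide": [0,0,0],"turn": 0},{"slide": [0,0,0],"turn": 0},{"slide": [0,0,0],"turn": 0},{"slide": [0,0,0],"turn": 0}]' --grip 0

```text
time: 3.5
eef_pos: [0.4891, 0.1522, 0.0001]
eef_rot: [-1.438, 1.567, -1.118]
force: [-1.3, -0.8, 26.9]
finger_gap: 0.0267
```

```bash
python3 look.py wrist w4
```

```text
t 3.5 pos [4.891e+02 1.522e+02 1.000e-01] x [ 0.002 -0.003 -1.   ] y [-0.315  0.949 -0.003] z [0.949 0.315 0.   ]
q [-0.6    0.575  0.218  2.108 -0.249  0.482  0.126] F [-1.3 -0.8 26.9] gap 26.7 cab [-1.663e+02  3.682e+02  1.000e-01]
```

View pics/w4.png

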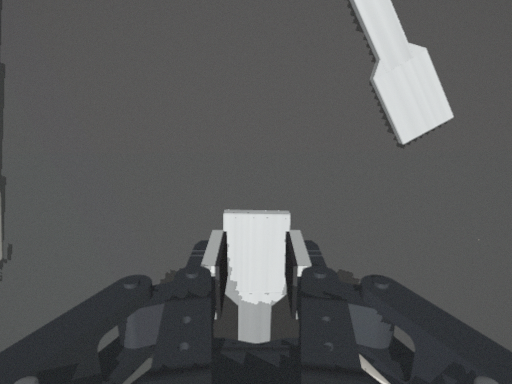

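Call:
drive_tool --plan '[{"slide": [-5,0,0],"turn": 0},{"slide": [-20,0,0],"turn": 0},{"slide": [-40,0,0],"turn": 0},{"slide": [-60,0,0],"turn": 0},{"slide": [-60,0,0],"turn": 0}]'

```text
time: 4.05
eef_pos: [0.4901, 0.1527, 0.0613]
eef_rot: [-0.77, 1.566, -0.45]
force: [-0.0, 0.4, -1.5]
finger_gap: 0.026
```

```bash
python3 look.py wrist w5;python3 look.py side s5 160 120 330 250
```

```text
t 4.05 pos [490.1 152.7  61.3] x [ 0.004 -0.002 -1.   ] y [-0.314  0.949 -0.003] z [0.949 0.315 0.003]
q [-0.644  0.464  0.271  2.091 -0.205  0.608  0.088] F [-0.   0.4 -1.5] gap 26.0 cab [-165.3  368.6   61.3]
t 4.1 pos [489.3 152.6  60.1] x [ 0.003 -0.003 -1.   ] y [-0.315  0.949 -0.003] z [0.949 0.315 0.002]
q [-0.644  0.466  0.27   2.092 -0.206  0.607  0.089] F [ 0.5  0.2 -2.2] gap 26.2 cab [-166.   368.6   60.1]
```

View pics/w5.png

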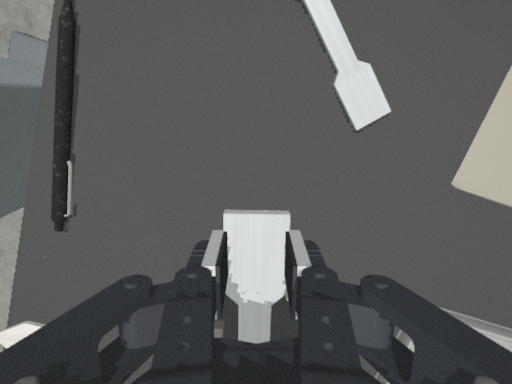

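View pics/s5.png

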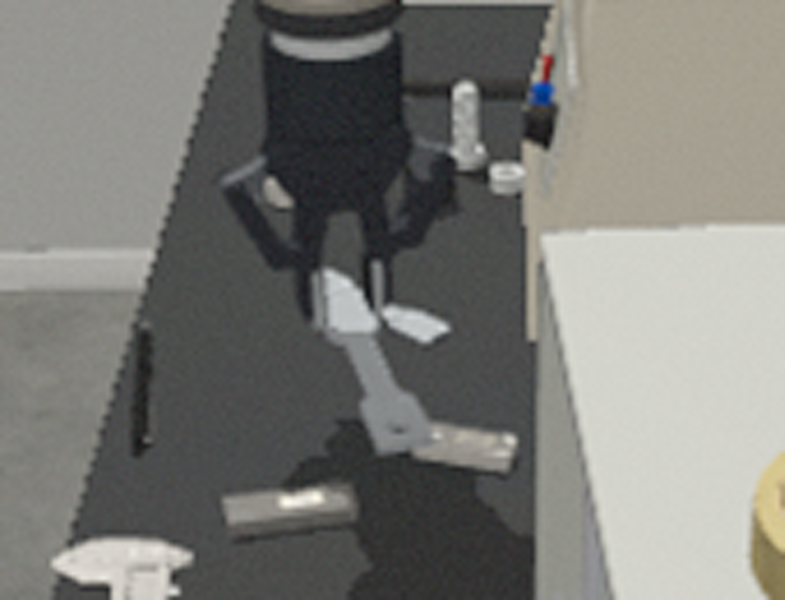

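The specimen is held flat by its plain end and the coupons are untouched. I'll lift it and turn it toward the cabinet heading.

```bash
python3 st.py 560 20 380 184.3
```

```text
t 4.15 pos [488.6 152.3  59.4] x [ 0.001 -0.003 -1.   ] y [-0.315  0.949 -0.003] z [ 0.949  0.315 -0.   ]
q [-0.643  0.467  0.27   2.093 -0.206  0.606  0.089] F [-0.  -0.  -2.1] gap 25.9 cab [-166.8  368.4   59.4]
y az 108.34854015753638 z az 18.348521428378177
slide [-320.1 -149.2   26.1]
turn -1.325603045947244
```

Call:
drive_tool --plan '[{"slide": [-320,-149,26],"turn": -1.325},{"slide": [-320,-149,26],"turn": -1.325},{"slide": [-320,-149,26],"turn": -1.325},{"slide": [-320,-149,26],"turn": -1.325},{"slide": [-320,-149,26],"turn": -1.325}]'

```text
time: 4.65
eef_pos: [0.5385, 0.0579, 0.2865]
eef_rot: [-3.05, 1.567, -1.974]
force: [1.4, 0.5, -2.7]
finger_gap: 0.0263
```

```bash
python3 st.py 560 20 380 184.3
```

```text
t 4.65 pos [538.5  57.9 286.5] x [-0.002 -0.004 -1.   ] y [-0.88   0.475 -0.   ] z [ 0.475  0.88  -0.004]
q [-0.408  0.206  0.216  1.819 -0.045  1.123  0.899] F [ 1.4  0.5 -2.7] gap 26.3 cab [-124.   270.4  286.5]
y az 151.66848061063962 z az 61.66839764881098
slide [-93.4 -36.9 -23.5]
turn -0.5695274532727084
```

Call:
drive_tool --plan '[{"slide": [-93,-37,-23],"turn": -0.57},{"slide": [-93,-37,-23],"turn": -0.57},{"slide": [-93,-37,-23],"turn": -0.57},{"slide": [-93,-37,-23],"turn": -0.57},{"slide": [-93,-37,-23],"turn": -0.57}]'

```text
time: 5.15
eef_pos: [0.5601, 0.0204, 0.3777]
eef_rot: [2.206, 1.565, -2.43]
force: [1.0, -0.7, -1.8]
finger_gap: 0.0262
```

```bash
python3 st.py 560 20 380 184.3
```

```text
t 5.15 pos [560.1  20.4 377.7] x [-0.004 -0.004 -1.   ] y [-0.997 -0.076  0.005] z [-0.076  0.997 -0.003]
q [-0.308  0.182  0.188  1.641 -0.031  1.327  1.532] F [ 1.  -0.7 -1.8] gap 26.2 cab [-105.4  231.4  377.7]
y az -175.61754000373466 z az 94.38341074510382
slide [-2.3  0.1 -0.4]
turn -6.281746108743573
```

Call:
drive_tool --plan '[{"slide": [-50,0,0],"turn": 0},{"slide": [-100,0,0],"turn": 0},{"slide": [-150,0,0],"turn": 0},{"slide": [-200,0,0],"turn": 0},{"slide": [-250,0,0],"turn": 0}]'

```text
time: 5.65
eef_pos: [0.5611, 0.0217, 0.6281]
eef_rot: [2.044, 1.563, -2.595]
force: [2.4, -0.9, -1.1]
finger_gap: 0.0265
```

```bash
python3 st.py 560 20 380 184.3
```

```text
t 5.65 pos [561.1  21.7 628.1] x [-0.007 -0.004 -1.   ] y [-0.997 -0.073  0.007] z [-0.073  0.997 -0.004]
q [-0.315  0.197  0.22   1.088 -0.041  1.869  1.533] F [ 2.4 -0.9 -1.1] gap 26.5 cab [-104.3  232.7  628.1]
y az -175.8021142233599 z az 94.19937540354587
slide [248.1  -0.6  -0.7]
turn -6.284967536590333
```

Wrist joint 6 is now close to its 1.92 limit. I'll push on upward and see whether the tool tilts.

Call:
drive_tool --plan '[{"slide": [-50,0,0],"turn": 0},{"slide": [-100,0,0],"turn": 0},{"slide": [-150,0,0],"turn": 0}]'

```text
time: 5.95
eef_pos: [0.553, 0.0219, 0.6769]
eef_rot: [-1.698, 1.522, -0.057]
force: [-0.2, -0.9, -1.3]
finger_gap: 0.0258
```

```bash
python3 st.py 560 20 380 184.3
```

```text
t 5.95 pos [553.   21.9 676.9] x [ 0.049 -0.003 -0.999] y [-0.996 -0.07  -0.049] z [-0.07   0.998 -0.006]
q [-0.607  0.189  0.61   1.02  -0.111  1.915  1.594] F [-0.2 -0.9 -1.3] gap 25.8 cab [-112.3  233.5  676.9]
y az -175.97170080316533 z az 94.01076714703892
slide [296.9   7.7  -0.5]
turn -6.287927380775135
```

The tool does tilt forward here, by 3° so far. I'll continue.

Call:
drive_tool --plan '[{"slide": [-250,0,0],"turn": 0},{"slide": [-250,0,0],"turn": 0},{"slide": [-250,0,0],"turn": 0},{"slide": [-250,0,0],"turn": 0},{"slide": [-250,0,0],"turn": 0}]'

```text
time: 6.45
eef_pos: [0.5292, 0.0216, 0.7102]
eef_rot: [-1.637, 1.459, 0.003]
force: [-0.0, 0.7, -1.6]
finger_gap: 0.026
```

```bash
python3 st.py 560 20 380 184.3
```

```text
t 6.45 pos [529.2  21.6 710.2] x [ 0.111  0.    -0.994] y [-0.991 -0.069 -0.111] z [-0.069  0.998 -0.007]
q [-0.819  0.126  0.811  1.027 -0.095  1.915  1.586] F [-0.   0.7 -1.6] gap 26.0 cab [-136.   234.9  710.2]
y az -176.00999169180278 z az 93.9429301486823
slide [331.6   6.2  -1.2]
turn -6.288595682855372
```

Call:
drive_tool --plan '[{"slide": [-1000,0,0],"turn": 0},{"slide": [-1000,0,0],"turn": 0},{"slide": [-1000,0,0],"turn": 0}]'

```text
time: 6.75
eef_pos: [0.5099, 0.0197, 0.7409]
eef_rot: [-1.612, 1.398, 0.027]
force: [-0.5, 0.3, -1.3]
finger_gap: 0.0265
```

```bash
python3 st.py 560 20 380 184.3
```

```text
t 6.75 pos [509.9  19.7 740.9] x [ 0.172  0.005 -0.985] y [-0.983 -0.067 -0.172] z [-0.067  0.998 -0.007]
q [-1.236  0.081  1.236  1.025 -0.085  1.915  1.595] F [-0.5  0.3 -1.3] gap 26.5 cab [-155.4  234.5  740.9]
y az -176.10393372892113 z az 93.8258284230076
slide [364.1  12.8  -0.5]
turn -6.290235280709119
```

Call:
drive_tool --plan '[{"slide": [-1000,-500,0],"turn": 0},{"slide": [-1000,-500,0],"turn": 0},{"slide": [-1000,-500,0],"turn": 0}]'

```text
time: 7.05
eef_pos: [0.5407, 0.0262, 0.7666]
eef_rot: [-1.602, 1.339, 0.04]
force: [0.6, -0.2, -1.9]
finger_gap: 0.0261
```

```bash
python3 st.py 560 20 380 184.3
```

```text
t 7.05 pos [540.7  26.2 766.6] x [ 0.23   0.009 -0.973] y [-0.971 -0.07  -0.23 ] z [-0.07   0.998 -0.007]
q [-0.808  0.128  0.808  0.903 -0.104  1.915  1.58 ] F [ 0.6 -0.2 -1.9] gap 26.1 cab [-124.3  238.7  766.6]
y az -175.87357364384872 z az 94.02783069737256
slide [380.6  70.6  -4.7]
turn -6.286214738759431
```

Call:
drive_tool --plan '[{"slide": [-1000,-700,0],"turn": 0},{"slide": [-1000,-700,0],"turn": 0},{"slide": [-1000,-700,0],"turn": 0},{"slide": [-1000,-700,0],"turn": 0}]'

```text
time: 7.45
eef_pos: [0.5868, 0.0286, 0.7883]
eef_rot: [-1.598, 1.278, 0.042]
force: [-0.2, 0.7, -1.8]
finger_gap: 0.0259
```

```bash
python3 st.py 560 20 380 184.3
```

```text
t 7.45 pos [586.8  28.6 788.3] x [ 0.289  0.012 -0.957] y [-0.955 -0.068 -0.289] z [-0.068  0.998 -0.008]
q [-0.533  0.213  0.563  0.748 -0.134  1.915  1.579] F [-0.2  0.7 -1.8] gap 25.9 cab [-78.1 237.6 788.3]
y az -175.9432650937146 z az 93.9186395009578
slide [383.  144.1  -3.5]
turn -6.2874310840200796
```

Call:
drive_tool --plan '[{"slide": [-1000,-600,0],"turn": 0},{"slide": [-1000,-600,0],"turn": 0}]'

```text
time: 7.65
eef_pos: [0.5962, 0.0301, 0.8126]
eef_rot: [-1.595, 1.223, 0.044]
force: [0.1, 0.2, -0.8]
finger_gap: 0.0265
```

Call:
drive_tool --plan '[{"slide": [-1000,-600,0],"turn": 0},{"slide": [-1000,-600,0],"turn": 0}]'

```text
time: 7.85
eef_pos: [0.5991, 0.0309, 0.8385]
eef_rot: [-1.593, 1.167, 0.045]
force: [-0.7, 0.4, -0.8]
finger_gap: 0.0261
```

```bash
python3 st.py 560 20 380 184.3
```

```text
t 7.85 pos [599.1  30.9 838.5] x [ 0.393  0.018 -0.919] y [-0.917 -0.064 -0.393] z [-0.066  0.998 -0.009]
q [-0.5    0.238  0.57   0.613 -0.167  1.915  1.579] F [-0.7  0.4 -0.8] gap 26.1 cab [-65.6 239.  838.5]
y az -176.02299296130667 z az 93.7642457275619
slide [406.  216.9  -4.3]
turn -6.288822597815154
```

Call:
drive_tool --plan '[{"slide": [-1000,-500,0],"turn": 0},{"slide": [-1000,-500,0],"turn": 0}]'

```text
time: 8.05
eef_pos: [0.5901, 0.031, 0.866]
eef_rot: [-1.591, 1.112, 0.047]
force: [-0.1, -0.3, -1.7]
finger_gap: 0.0259
```

Call:
drive_tool --plan '[{"slide": [-1000,-500,0],"turn": 0},{"slide": [-1000,-500,0],"turn": 0}]'

```text
time: 8.25
eef_pos: [0.5767, 0.0307, 0.8937]
eef_rot: [-1.589, 1.058, 0.048]
force: [0.3, -0.0, -0.6]
finger_gap: 0.0261
```

Call:
drive_tool --plan '[{"slide": [-1000,-500,0],"turn": 0},{"slide": [-1000,-500,0],"turn": 0}]'

```text
time: 8.45
eef_pos: [0.56, 0.0302, 0.9209]
eef_rot: [-1.587, 1.004, 0.05]
force: [0.6, 0.9, -1.8]
finger_gap: 0.0261
```

```bash
python3 st.py 450 -150 350 184.3
```

```text
t 8.45 pos [560.   30.2 920.9] x [ 0.536  0.027 -0.844] y [-0.842 -0.058 -0.537] z [-0.063  0.998 -0.009]
q [-0.615  0.184  0.705  0.51  -0.181  1.915  1.573] F [ 0.6  0.9 -1.8] gap 26.1 cab [-104.8  241.3  920.9]
y az -176.04734154899725 z az 93.63461956773206
slide [ 418.   409.4 -167.9]
turn -6.289247560838566
```

Call:
drive_tool --plan '[{"slide": [-1000,-500,0],"turn": 0},{"slide": [-1000,-500,0],"turn": 0}]'

```text
time: 8.65
eef_pos: [0.54, 0.0293, 0.9474]
eef_rot: [-1.585, 0.952, 0.051]
force: [-0.5, -0.3, -0.2]
finger_gap: 0.0261
```

```bash
python3 - <<'E'
from h import *
from rig import r
s=r.sense();T=rep(s);d=r.snapshot("wrist")
# target: TCP cab (-270,86,195)
P=cab([-270,86,200]);print(P,slide(T,P))
H=np.array(d["hand_eye"])
for tp in [(-270,86,200),(-250,86,190)]:
    T2=T.copy();T2[:3,3]=cab(tp);c=cam(d,T2)
    print("camera",tocab(-c[1].T@c[2]),[proj(c,cab(p)).round() for p in[(25,86,179),(52,86,179),(52,86,167),(-75,86,206),(69,86,12),(-75,16,18),(-75,162,18),(-99,-60,85)]])
E
```

```text
t 8.65 pos [540.   29.3 947.4] x [ 0.579  0.03  -0.814] y [-0.813 -0.056 -0.58 ] z [-0.063  0.998 -0.008]
q [-0.695  0.156  0.785  0.487 -0.179  1.915  1.57 ] F [-0.5 -0.3 -0.2] gap 26.1 cab [-124.7  241.8  947.4]
[ 0.40681184 -0.13698633  0.2       ] [ 526.7  551.1 -151.5]
camera [-409.18225627   88.04572289  277.84343765] [array([259., 350.]), array([259., 355.]), array([259., 345.]), array([258., 355.]), array([259., 246.]), array([205., 196.]), array([318., 196.]), array([127., 230.])]
camera [-389.18225627   88.04572289  267.84343765] [array([259., 355.]), array([259., 360.]), array([259., 350.]), array([258., 362.]), array([259., 246.]), array([202., 192.]), array([321., 192.]), array([119., 228.])]
```

```bash
cat >> h.py <<'E'
EYE=np.array([-.003,-.1205,0])
def eye(T): return T[:3,3]+T[:3,:3]@EYE
def toeye(T,c): # slide so that eye reaches cabinet point c (mm)
    return (T[:3,:3].T@(cab(c)-eye(T))*1000).round(1)
E
cat > se.py <<'E'
from h import *
from rig import r
import sys
T=rep(r.sense());print("EYE cab",tocab(eye(T)).round(1),"tilt",np.degrees(np.arcsin(-T[2,1])).round(1),"az",np.degrees(np.arctan2(-T[1,1],-T[0,1])).round(2),"side tilt",np.degrees(T[2,2]).round(2))
print("axes of cab in tool (mm per mm): x",(T[:3,:3].T@CR)[:,0].round(3),"y",(T[:3,:3].T@CR)[:,1].round(3),"z",(T[:3,:3].T@CR)[:,2].round(3))
if len(sys.argv)>3: print("slide",toeye(T,[float(a) for a in sys.argv[1:4]]))
E
python3 se.py -160 130 250; python3 -c "
from h import *
print(tocab([.613,-.337,0]))"
```

```text
t 8.7 pos [538.2  28.4 949.2] x [ 0.582  0.03  -0.813] y [-0.811 -0.055 -0.583] z [-0.063  0.998 -0.008]
q [-0.698  0.154  0.788  0.486 -0.178  1.916  1.57 ] F [-1.6 -1.  -0.1] gap 26.3 cab [-126.6  241.1  949.2]
EYE cab [ -30.4  240.4 1021.8] tilt 35.6 az 3.89 side tilt -0.43
axes of cab in tool (mm per mm): x [ 0.583 -0.813  0.012] y [-0.013  0.006  1.   ] z [-0.813 -0.583 -0.008]
slide [ 553.2  554.4 -106.2]
[ -79.38900554 -128.91037894    0.        ]
```

Call:
drive_tool --plan '[{"slide": [553,554,-106],"turn": 0},{"slide": [553,554,-106],"turn": 0},{"slide": [553,554,-106],"turn": 0},{"slide": [553,554,-106],"turn": 0},{"slide": [553,554,-106],"turn": 0}]'

```text
time: 9.2
eef_pos: [0.5035, -0.002, 0.7556]
eef_rot: [-1.588, 0.95, 0.05]
force: [0.6, -41.1, 20.0]
finger_gap: 0.0259
```

```bash
python3 se.py -160 130 250
```

```text
t 9.2 pos [503.5  -2.  755.6] x [ 0.581  0.029 -0.814] y [-0.812 -0.058 -0.581] z [-0.064  0.998 -0.01 ]
q [-0.984 -0.338  0.468  1.365  0.404  1.495  1.235] F [  0.6 -41.1  20. ] gap 25.9 cab [-163.4  213.4  755.6]
EYE cab [-67.1 213.1 828.1] tilt 35.5 az 4.11 side tilt -0.59
axes of cab in tool (mm per mm): x [ 0.581 -0.814  0.011] y [-0.014  0.003  1.   ] z [-0.814 -0.581 -0.01 ]
slide [417.6 411.4 -78.1]
```

Call:
drive_tool --plan '[{"slide": [0,0,0],"turn": 0}]'

```text
time: 9.3
eef_pos: [0.5025, 0.0006, 0.7417]
eef_rot: [-1.61, 0.972, 0.035]
force: [-0.7, 1.6, -2.8]
finger_gap: 0.0262
```

```bash
python3 se.py -160 130 250; python3 look.py side s6
```

```text
t 9.3 pos [5.025e+02 6.000e-01 7.417e+02] x [ 0.564  0.02  -0.826] y [-0.823 -0.068 -0.563] z [-0.067  0.997 -0.022]
q [-0.974 -0.333  0.463  1.388  0.399  1.493  1.237] F [-0.7  1.6 -2.8] gap 26.2 cab [-164.2  216.   741.7]
EYE cab [-66.4 216.9 812.1] tilt 34.3 az 4.73 side tilt -1.26
axes of cab in tool (mm per mm): x [ 0.563 -0.826  0.008] y [-0.022 -0.006  1.   ] z [-0.826 -0.563 -0.022]
slide [413.4 394.6 -75.1]
t 9.3 pos [5.025e+02 6.000e-01 7.417e+02] x [ 0.564  0.02  -0.826] y [-0.823 -0.068 -0.563] z [-0.067  0.997 -0.022]
q [-0.974 -0.333  0.463  1.388  0.399  1.493  1.237] F [-0.7  1.6 -2.8] gap 26.2 cab [-164.2  216.   741.7]
```

View pics/s6.png

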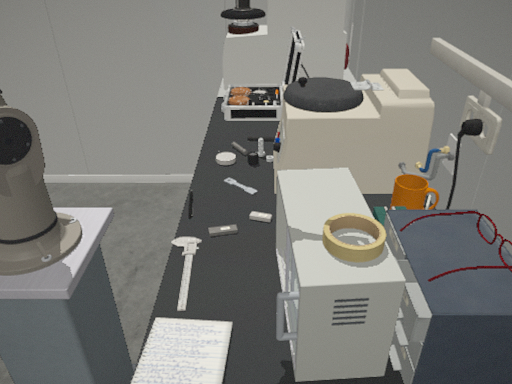

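Call:
drive_tool --plan '[{"slide": [20,14,0],"turn": 0},{"slide": [45,30,0],"turn": 0},{"slide": [70,47,0],"turn": 0},{"slide": [95,64,0],"turn": 0},{"slide": [120,81,0],"turn": 0}]'

```text
time: 9.85
eef_pos: [0.5063, -0.0032, 0.6093]
eef_rot: [-1.595, 0.952, 0.046]
force: [0.2, -0.3, -1.2]
finger_gap: 0.0262
```

```bash
python3 se.py -160 130 250
```

```text
t 9.85 pos [506.3  -3.2 609.3] x [ 0.579  0.027 -0.815] y [-0.812 -0.062 -0.58 ] z [-0.066  0.998 -0.014]
q [-0.525 -0.335  0.233  1.728  0.232  1.139  1.329] F [ 0.2 -0.3 -1.2] gap 26.2 cab [-160.7  212.   609.3]
EYE cab [-64.3 212.1 681.6] tilt 35.4 az 4.35 side tilt -0.8
axes of cab in tool (mm per mm): x [ 0.58  -0.815  0.009] y [-0.017 -0.001  1.   ] z [-0.815 -0.58  -0.014]
slide [297.4 328.3 -77. ]
```

```bash
python3 se.py -115 140 330
```

```text
t 9.85 pos [506.3  -3.2 609.3] x [ 0.579  0.027 -0.815] y [-0.812 -0.062 -0.58 ] z [-0.066  0.998 -0.014]
q [-0.525 -0.335  0.233  1.728  0.232  1.139  1.329] F [ 0.2 -0.3 -1.2] gap 26.2 cab [-160.7  212.   609.3]
EYE cab [-64.3 212.1 681.6] tilt 35.4 az 4.35 side tilt -0.8
axes of cab in tool (mm per mm): x [ 0.58  -0.815  0.009] y [-0.017 -0.001  1.   ] z [-0.815 -0.58  -0.014]
slide [258.2 245.2 -67.7]
```

Call:
drive_tool --plan '[{"slide": [26,18,-7],"turn": 0},{"slide": [52,37,-15],"turn": 0},{"slide": [78,60,-23],"turn": 0},{"slide": [104,85,-30],"turn": 0},{"slide": [130,110,-37],"turn": 0}]'

```text
time: 10.35
eef_pos: [0.497, -0.0439, 0.445]
eef_rot: [-1.594, 0.943, 0.047]
force: [-0.1, -0.6, -2.5]
finger_gap: 0.0262
```

```bash
python3 se.py -115 140 330
```

```text
t 10.35 pos [497.  -43.9 445. ] x [ 0.587  0.027 -0.809] y [-0.807 -0.061 -0.587] z [-0.066  0.998 -0.014]
q [-0.284 -0.328  0.182  2.083  0.124  0.757  1.486] F [-0.1 -0.6 -2.5] gap 26.2 cab [-173.1  172.   445. ]
EYE cab [-77.3 172.1 518.2] tilt 36.0 az 4.34 side tilt -0.79
axes of cab in tool (mm per mm): x [ 0.587 -0.809  0.009] y [-0.017 -0.001  1.   ] z [-0.809 -0.587 -0.014]
slide [130.7 141.1 -29.9]
```

Call:
drive_tool --plan '[{"slide": [26,28,-6],"turn": 0},{"slide": [52,56,-12],"turn": 0},{"slide": [78,85,-18],"turn": 0},{"slide": [104,113,-24],"turn": 0},{"slide": [130,141,-30],"turn": 0}]'

```text
time: 10.85
eef_pos: [0.4662, -0.0781, 0.2624]
eef_rot: [-1.596, 0.932, 0.049]
force: [1.1, 3.0, -1.9]
finger_gap: 0.0266
```

```bash
python3 se.py -115 130 230
```

```text
t 10.85 pos [466.2 -78.1 262.4] x [ 0.595  0.029 -0.803] y [-0.801 -0.065 -0.596] z [-0.07   0.997 -0.015]
q [-0.204 -0.199  0.261  2.429 -0.071  0.271  1.777] F [ 1.1  3.  -1.9] gap 26.6 cab [-206.4  140.2  262.4]
EYE cab [-111.4  140.8  336.6] tilt 36.6 az 4.63 side tilt -0.87
axes of cab in tool (mm per mm): x [ 0.596 -0.803  0.005] y [-0.016 -0.005  1.   ] z [-0.803 -0.596 -0.015]
slide [83.6 66.5 -9.2]
```

```bash
cat > fk.py <<'E'
import numpy as np
from scipy.optimize import least_squares
from h import rpy
D=[([-1.214,.478,.022,1.556,-.012,1.109,-.083],[302.4,603,230.5],[[-.001,-.894,.448],[-.001,.448,.894],[-1,0,-.001]]),
([-1.057,.316,.226,1.929,-.088,.907,-.438],[395.2,373.5,185.5],[[-.001,-.343,.939],[-.001,.939,.343],[-1,-.001,-.001]]),
([-.606,.569,.223,2.108,-.244,.493,.121],[487.3,152.2,3.1],[[-.002,-.316,.949],[-.006,.949,.316],[-1,-.005,-.004]]),
([-.408,.206,.216,1.819,-.045,1.123,.899],[538.5,57.9,286.5],[[-.002,-.88,.475],[-.004,.475,.88],[-1,0,-.004]]),
([-.308,.182,.188,1.641,-.031,1.327,1.532],[560.1,20.4,377.7],[[-.004,-.997,-.076],[-.004,-.076,.997],[-1,.005,-.003]]),
([-.315,.197,.22,1.088,-.041,1.869,1.533],[561.1,21.7,628.1],[[-.007,-.997,-.073],[-.004,-.073,.997],[-1,.007,-.004]]),
([-1.236,.081,1.236,1.025,-.085,1.915,1.595],[509.9,19.7,740.9],[[.172,-.983,-.067],[.005,-.067,.998],[-.985,-.172,-.007]]),
([-.533,.213,.563,.748,-.134,1.915,1.579],[586.8,28.6,788.3],[[.289,-.955,-.068],[.012,-.068,.998],[-.957,-.289,-.008]]),
([-.5,.238,.57,.613,-.167,1.915,1.579],[599.1,30.9,838.5],[[.393,-.917,-.066],[.018,-.064,.998],[-.919,-.393,-.009]]),
([-.615,.184,.705,.51,-.181,1.915,1.573],[560,30.2,920.9],[[.536,-.842,-.063],[.027,-.058,.998],[-.844,-.537,-.009]]),
([-.974,-.333,.463,1.388,.399,1.493,1.237],[502.5,.6,741.7],[[.564,-.823,-.067],[.02,-.068,.997],[-.826,-.563,-.022]]),
([-.525,-.335,.233,1.728,.232,1.139,1.329],[506.3,-3.2,609.3],[[.579,-.812,-.066],[.027,-.062,.998],[-.815,-.58,-.014]]),
([-.284,-.328,.182,2.083,.124,.757,1.486],[497,-43.9,445],[[.587,-.807,-.066],[.027,-.061,.998],[-.809,-.587,-.014]]),
([-.204,-.199,.261,2.429,-.071,.271,1.777],[466.2,-78.1,262.4],[[.595,-.801,-.07],[.029,-.065,.997],[-.803,-.596,-.015]])]
def Rz(a):c,s=np.cos(a),np.sin(a);return np.array([[c,-s,0],[s,c,0],[0,0,1.]])
def Ry(a):c,s=np.cos(a),np.sin(a);return np.array([[c,0,s],[0,1,0],[-s,0,c]])
def fk(q,p,sg):
    b=p[0];h,L1,L2,L3,e1,e2,x0,y0,f1,f2=p[2:12]
    R=Rz(b+sg[0]*q[0]);P=np.array([x0,y0,h])
    R=R@Ry(q[1])@Rz(sg[1]*q[2]);P=P+R@[e1,f1,L1]
    R=R@Ry(q[3]);P=P+R@[e2,f2,L2]*1
    R=R@Rz(sg[2]*q[4])@Ry(q[5])
    R=R@Rz(sg[3]*q[6]+p[1]);P=P+R@[0,0,L3]
    return P,R
# tool x = flange z
def res(p,sg):
    o=[]
    for q,P,R in D:
        Pp,Rp=fk(q,p,sg);R=np.array(R)
        T=np.stack([Rp[:,2],Rp[:,1],-Rp[:,0]],1)
        o+=list((Pp-np.array(P))/5)+list(((T-R)*30).ravel())
    return np.array(o)
def fit():
    import itertools
    best=None
    for sg in itertools.product([-1,1],repeat=4):
        for w in (0,np.pi/2,np.pi,-np.pi/2):
          s=least_squares(res,[-.1,w,300,400,400,300,0,0,0,0,0,0],args=(sg,),max_nfev=60)
          if best is None or s.cost<best[0]: best=(s.cost,sg,s.x)
    return best
if __name__=="__main__":
    b=fit();print(b[0],b[1],b[2].round(3));np.savez("fk.npz",sg=b[1],p=b[2])
    print(np.abs(res(b[2],b[1]).reshape(len(D),-1)[:,:3]*5).max(0),np.abs(res(b[2],b[1]).reshape(len(D),-1)[:,3:]/30).max())
E
python3 fk.py
```

```text
12.893892315714373 (-1, -1, -1, -1) [-6.000000e-03 -6.000000e-03  2.898370e+02  5.466730e+02  4.707350e+02
  3.290150e+02  5.801000e+00  6.792000e+00  7.024000e+00 -3.732000e+00
 -1.789600e+03  1.739041e+03]
[13.66186328 15.74383815  2.79005546] 0.004108033580489705
```

```bash
python3 - <<'E'
s=open('fk.py').read()
s=s.replace("R=Rz(b+sg[0]*q[0]);P=np.array([x0,y0,h])","R=Rz(b+sg[0]*q[0]);P=np.array([0,0,h])+R@[x0,y0,0]").replace("P=P+R@[e2,f2,L2]*1","P=P+R@[e2,0,0]").replace("R=R@Rz(sg[2]*q[4])@Ry(q[5])","R=R@Rz(sg[2]*q[4]);P=P+R@[p[12],f2,L2];R=R@Ry(q[5])").replace("0,0,0,0,0,0],args","0,0,0,0,0,0,0],args")
open('fk.py','w').write(s)
E
python3 fk.py
```

```text
0.04451103718180067 (-1, -1, -1, -1) [-0.00000e+00 -0.00000e+00  2.87200e+02  5.41458e+02  4.72592e+02
  3.26817e+02  4.00000e-03 -7.32000e-01 -3.30000e-02 -3.04610e+01
 -3.11330e+01 -4.33000e-01  7.18000e-01]
[0.37633833 0.54667067 0.33460445] 0.0013974535609859312
```

```bash
cat > ik.py <<'E'
from fk import *
from h import *
b=np.load("fk.npz");p=b["p"];sg=b["sg"]
LO=np.array([-2.96,-.34,-1.41,.24,-1.37,.17,-2.96])+.01;HI=np.array([2.96,2.1,1.46,2.44,4.51,1.92,2.96])-.01
def pose(ey,tilt,az=np.degrees(CY)):
    t=np.radians(tilt);a=np.radians(az)
    y=-np.array([np.cos(t)*np.cos(a),np.cos(t)*np.sin(a),np.sin(t)])
    z=np.array([-np.sin(a),np.cos(a),0]);x=np.cross(y,z)
    R=np.stack([x,y,z],1);return cab(ey)*1000-R@EYE*1000,R
def ik(P,R,q0):
    def f(q):
        Pp,Rp=fk(q,p,sg);T=np.stack([Rp[:,2],Rp[:,1],-Rp[:,0]],1)
        return np.concatenate([(Pp-P)/10,((T-R)*30).ravel(),.001*(q-q0)])
    best=None
    for k in range(4):
        s=least_squares(f,np.clip(q0+.2*k*np.sin(np.arange(7)*k),LO+.001,HI-.001),bounds=(LO,HI))
        if best is None or s.cost<best.cost: best=s
    return best.x,np.sqrt(2*best.cost)
if __name__=="__main__":
    q0=np.array([-.2,-.2,.26,2.4,-.07,.3,1.75])
    for ey in [(-110,110,330),(-110,110,250),(-110,110,196),(-60,110,196),(0,86,196),(20,86,196),(26,86,180)]:
        for t in (20,25,30,35,40):
            P,R=pose(ey,t);q,e=ik(P,R,q0);print(ey,t,"err",round(e,2),q.round(2) if e<.05 else "")
E
python3 ik.py
```

```text
(-110, 110, 330) 20 err 0.0 [-0.18 -0.13  0.31  2.21 -0.05  0.72  1.81]
(-110, 110, 330) 25 err 0.0 [-0.19 -0.15  0.33  2.27 -0.08  0.59  1.85]
(-110, 110, 330) 30 err 0.0 [-0.22 -0.17  0.37  2.34 -0.13  0.46  1.91]
(-110, 110, 330) 35 err 0.0 [-0.32 -0.19  0.47  2.4  -0.19  0.32  1.98]
(-110, 110, 330) 40 err 0.0 [ 0.32 -0.1  -0.09  2.43 -0.99  0.24  2.78]
(-110, 110, 250) 20 err 0.0 [-0.16 -0.01  0.32  2.31 -0.16  0.51  1.94]
(-110, 110, 250) 25 err 0.0 [-0.16 -0.01  0.34  2.37 -0.28  0.37  2.07]
(-110, 110, 250) 30 err 0.0 [-0.07  0.    0.27  2.43 -0.59  0.24  2.39]
(-110, 110, 250) 35 err 0.88 
(-110, 110, 250) 40 err 3.83 
(-110, 110, 196) 20 err 0.0 [-0.05  0.1   0.22  2.36 -0.31  0.35  2.09]
(-110, 110, 196) 25 err 0.0 [ 0.15  0.12  0.03  2.41 -0.53  0.22  2.32]
(-110, 110, 196) 30 err 1.45 
(-110, 110, 196) 35 err 4.22 
(-110, 110, 196) 40 err 2.75 
(-60, 110, 196) 20 err 0.0 [-0.02  0.18  0.16  2.27 -0.29  0.37  2.04]
(-60, 110, 196) 25 err 0.0 [ 0.17  0.19 -0.03  2.32 -0.4   0.23  2.16]
(-60, 110, 196) 30 err 0.0 [ 1.    0.34 -0.94  2.33  1.08  0.18  0.77]
(-60, 110, 196) 3
[... 454 characters left out ...]
.46  0.12]
(20, 86, 196) 20 err 0.0 [ 0.05  0.31  0.11  2.09 -0.27  0.42  2.03]
(20, 86, 196) 25 err 0.0 [ 0.19  0.31 -0.03  2.14 -0.32  0.28  2.09]
(20, 86, 196) 30 err 0.0 [ 0.1   0.32  0.08  2.2  -0.95  0.18  2.71]
(20, 86, 196) 35 err 0.0 [ 0.87  0.47 -0.83  2.21  1.62  0.18  0.29]
(20, 86, 196) 40 err 0.0 [ 1.14  0.71 -1.18  2.24  1.96  0.44  0.11]
(26, 86, 180) 20 err 0.0 [ 0.08  0.34  0.08  2.08 -0.27  0.39  2.03]
(26, 86, 180) 25 err 0.0 [ 0.22  0.35 -0.08  2.14 -0.29  0.24  2.06]
(26, 86, 180) 30 err 0.0 [ 0.73  0.44 -0.67  2.16  0.93  0.18  0.93]
(26, 86, 180) 35 err 0.0 [ 0.9   0.54 -0.87  2.2   1.75  0.23  0.19]
(26, 86, 180) 40 err 0.0 [ 1.12  0.77 -1.18  2.23  2.    0.48  0.1 ]
```

Call:
drive_tool --plan '[{"slide": [15,12,-2],"turn": 0},{"slide": [30,24,-4],"turn": 0},{"slide": [45,36,-6],"turn": 0},{"slide": [60,48,-8],"turn": 0},{"slide": [75,60,-10],"turn": 0}]'

```text
time: 11.35
eef_pos: [0.4643, -0.0848, 0.226]
eef_rot: [-1.634, 0.946, 0.038]
force: [-0.0, 0.7, -1.6]
finger_gap: 0.026
```

```bash
python3 se.py -112 125 250
```

```text
t 11.35 pos [464.3 -84.8 226. ] x [ 0.584  0.022 -0.811] y [-0.807 -0.094 -0.583] z [-0.089  0.995 -0.037]
q [ 0.642 -0.068 -0.499  2.426 -0.707  0.205  2.46 ] F [-0.   0.7 -1.6] gap 26.0 cab [-208.8  133.7  226. ]
EYE cab [-112.7  137.7  298.7] tilt 35.7 az 6.64 side tilt -2.12
axes of cab in tool (mm per mm): x [ 0.584 -0.811 -0.014] y [-0.022 -0.033  0.999] z [-0.811 -0.583 -0.037]
slide [ 40.2  28.2 -10.9]
```

Call:
drive_tool --plan '[{"slide": [60,45,-10],"turn": 0},{"slide": [60,45,-10],"turn": 0},{"slide": [60,45,-10],"turn": 0}]'

```text
time: 11.65
eef_pos: [0.4729, -0.1168, 0.1832]
eef_rot: [-1.589, 0.967, 0.078]
force: [0.3, -0.2, -1.4]
finger_gap: 0.0262
```

```bash
python3 se.py -112 125 250
```

```text
t 11.65 pos [ 472.9 -116.8  183.2] x [ 0.566  0.044 -0.823] y [-0.819 -0.082 -0.568] z [-0.093  0.996 -0.01 ]
q [ 0.572  0.064 -0.348  2.426 -1.113  0.169  2.96 ] F [ 0.3 -0.2 -1.4] gap 26.2 cab [-202.5  101.2  183.2]
EYE cab [-105.1  103.7  254.1] tilt 34.6 az 5.72 side tilt -0.58
axes of cab in tool (mm per mm): x [ 0.568 -0.823 -0.018] y [ 0.002 -0.02   1.   ] z [-0.823 -0.568 -0.01 ]
slide [-0.5  7.6 21.5]
```

Call:
drive_tool --plan '[{"slide": [50,150,15],"turn": 0},{"slide": [50,150,15],"turn": 0},{"slide": [50,150,15],"turn": 0}]'

```text
time: 11.95
eef_pos: [0.4492, -0.1318, 0.1649]
eef_rot: [-1.562, 0.993, 0.12]
force: [0.8, -1.4, -3.1]
finger_gap: 0.0264
```

```bash
python3 se.py -112 115 250
```

```text
t 11.95 pos [ 449.2 -131.8  164.9] x [ 0.542  0.065 -0.838] y [-0.833 -0.092 -0.546] z [-0.113  0.994  0.005]
q [ 1.065  0.131 -0.774  2.426 -1.002  0.171  2.959] F [ 0.8 -1.4 -3.1] gap 26.4 cab [-227.4   88.   164.9]
EYE cab [-128.1   91.4  233.2] tilt 33.1 az 6.29 side tilt 0.27
axes of cab in tool (mm per mm): x [ 0.546 -0.837 -0.038] y [ 0.025 -0.029  0.999] z [-0.838 -0.546  0.005]
slide [ -4.7 -23.4  23. ]
```

Call:
drive_tool --plan '[{"slide": [100,150,20],"turn": 0.04},{"slide": [100,150,20],"turn": 0.04},{"slide": [100,150,20],"turn": 0.04}]'

```text
time: 12.25
eef_pos: [0.4227, -0.1638, 0.132]
eef_rot: [-1.468, 1.027, 0.184]
force: [0.1, 0.3, -2.0]
finger_gap: 0.0259
```

```bash
python3 se.py -112 115 220
```

```text
t 12.25 pos [ 422.7 -163.8  132. ] x [ 0.508  0.095 -0.856] y [-0.856 -0.055 -0.514] z [-0.095  0.994  0.053]
q [ 1.246  0.242 -0.848  2.426 -0.89   0.17   2.959] F [ 0.1  0.3 -2. ] gap 25.9 cab [-256.1   58.1  132. ]
EYE cab [-154.3   56.8  196.5] tilt 30.9 az 3.65 side tilt 3.05
axes of cab in tool (mm per mm): x [ 0.514 -0.858 -0.021] y [0.056 0.01  0.998] z [-0.856 -0.514  0.053]
slide [  4.9 -47.8  58.5]
```

```bash
python3 - <<'E'
from ik import *
from rig import r
s=r.sense();T=tool(s);R=T[:3,:3];q=s["q"]
for ey in [(-110,60,197),(-80,115,197),(-40,115,190),(0,115,190),(20,115,185),(20,86,196),(20,66,196),(24,86,184)]:
    P=cab(ey)*1000-R@EYE*1000
    q,e=ik(P,R,q);print(ey,"err",round(e,2),q.round(2))
E
```

```text
(-110, 60, 197) err 0.15 [ 0.92  0.24 -0.59  2.37 -0.96  0.18  2.95]
(-80, 115, 197) err 0.82 [ 0.39  0.19 -0.19  2.38 -1.14  0.18  2.95]
(-40, 115, 190) err 0.82 [ 0.26  0.26 -0.08  2.32 -1.17  0.18  2.95]
(0, 115, 190) err 0.27 [ 0.17  0.31 -0.02  2.25 -1.19  0.18  2.95]
(20, 115, 185) err 0.21 [ 0.14  0.34 -0.    2.22 -1.2   0.18  2.95]
(20, 86, 196) err 0.0 [ 0.16  0.34  0.05  2.2  -1.15  0.24  2.94]
(20, 66, 196) err 0.0 [ 0.21  0.35  0.04  2.18 -1.12  0.26  2.95]
(24, 86, 184) err 0.0 [ 0.26  0.37 -0.06  2.19 -1.15  0.19  2.95]
```

Call:
drive_tool --plan '[{"slide": [100,60,120],"turn": 0},{"slide": [100,60,120],"turn": 0},{"slide": [100,60,120],"turn": 0}]'

```text
time: 12.55
eef_pos: [0.4503, -0.1121, 0.1231]
eef_rot: [-1.41, 1.059, 0.249]
force: [1.1, -0.3, -2.5]
finger_gap: 0.0263
```

```bash
python3 se.py -112 115 220
```

```text
t 12.55 pos [ 450.3 -112.1  123.1] x [ 0.474  0.121 -0.872] y [-0.874 -0.057 -0.483] z [-0.108  0.991  0.079]
q [ 0.758  0.211 -0.508  2.425 -1.058  0.171  2.959] F [ 1.1 -0.3 -2.5] gap 26.3 cab [-224.8  107.5  123.1]
EYE cab [-120.7  106.2  183.9] tilt 28.9 az 3.71 side tilt 4.5
axes of cab in tool (mm per mm): x [ 0.482 -0.876 -0.033] y [0.085 0.009 0.996] z [-0.872 -0.483  0.079]
slide [-26.5 -25.   11.3]
```

```bash
python3 - <<'E'
from ik import *
from rig import r
s=r.sense();T=tool(s)
for tn in (0,.05,.1):
  c,sn=np.cos(tn),np.sin(tn);R=T[:3,:3]@np.array([[1,0,0],[0,c,-sn],[0,sn,c]]);q=s["q"]
  print(tn,"az",np.degrees(np.arctan2(-R[1,1],-R[0,1])),"tilt",np.degrees(np.arcsin(-R[2,1])),"side",np.degrees(R[2,2]))
  for ey in [(-110,106,197),(-80,125,190),(-40,125,190),(0,125,186),(20,125,185),(20,86,196),(20,66,196),(24,86,184),(24,106,184)]:
    P=cab(ey)*1000-R@EYE*1000
    q,e=ik(P,R,q);print(ey,"err",round(e,2),q.round(2))
E
```

```text
0 az 3.7052141615810448 tilt 28.88457890745314 side 4.499383131186508
(-110, 106, 197) err 0.0 [ 0.67  0.18 -0.43  2.4  -0.95  0.21  2.83]
(-80, 125, 190) err 0.0 [ 0.44  0.21 -0.27  2.38 -1.05  0.18  2.86]
(-40, 125, 190) err 0.0 [ 0.33  0.26 -0.18  2.31 -0.97  0.19  2.75]
(0, 125, 186) err 0.0 [ 0.24  0.31 -0.11  2.24 -0.93  0.2   2.68]
(20, 125, 185) err 0.0 [ 0.2   0.34 -0.07  2.2  -0.9   0.21  2.65]
(20, 86, 196) err 0.0 [ 0.25  0.34 -0.04  2.16 -0.87  0.28  2.68]
(20, 66, 196) err 0.0 [ 0.29  0.35 -0.04  2.14 -0.87  0.3   2.71]
(24, 86, 184) err 0.0 [ 0.28  0.36 -0.07  2.16 -0.9   0.25  2.72]
(24, 106, 184) err 0.0 [ 0.24  0.35 -0.07  2.18 -0.9   0.23  2.68]
0.05 az 0.45540450431592056 tilt 28.588670329033516 side 5.877010513954426
(-110, 106, 197) err 0.0 [ 0.65  0.18 -0.42  2.41 -0.96  0.2   2.78]
(-80, 125, 190) err 0.0 [ 0.39  0.2  -0.22  2.39 -1.09  0.18  2.83]
(-40, 125, 190) err 0.0 [ 0.28  0.25 -0.14  2.32 -1.    0.19  2.72]
(0, 125, 186) err 0.0 [ 0.2   0.31 -0.08  2.24 -0.96  0.2   2.65]
(20, 125, 185) err 0.0 [ 0.16  0.33 -0.04  2.2  -0.93  0.21  2.62]
(20, 86, 196) 
[... 226 characters left out ...]
 2.18 -0.94  0.23  2.65]
0.1 az -2.773809183485332 tilt 28.21579437921146 side 7.2399484311253675
(-110, 106, 197) err 0.0 [ 0.63  0.17 -0.41  2.41 -0.97  0.2   2.71]
(-80, 125, 190) err 0.0 [ 0.33  0.2  -0.18  2.39 -1.11  0.18  2.79]
(-40, 125, 190) err 0.0 [ 0.23  0.25 -0.1   2.32 -1.03  0.19  2.68]
(0, 125, 186) err 0.0 [ 0.16  0.3  -0.04  2.25 -0.98  0.2   2.61]
(20, 125, 185) err 0.0 [ 0.12  0.33 -0.01  2.21 -0.96  0.21  2.58]
(20, 86, 196) err 0.0 [ 0.17  0.33  0.03  2.17 -0.92  0.28  2.61]
(20, 66, 196) err 0.0 [ 0.21  0.34  0.03  2.16 -0.92  0.3   2.64]
(24, 86, 184) err 0.0 [ 0.2   0.35 -0.01  2.17 -0.96  0.25  2.65]
(24, 106, 184) err 0.0 [ 0.16  0.34 -0.01  2.19 -0.96  0.23  2.61]
```

Every pose I need is reachable with this orientation. I'll check where the held specimen actually is in the fixed cameras and the wrist view.

```bash
python3 look.py side s7 210 140 310 230; python3 look.py wrist w7; python3 look.py top t7 210 130 350 260; python3 - <<'E'
from h import *
from rig import r
T=tool(r.sense());e=eye(T)
print("eye",e)
for n,(u,v,k) in {"s7":(210,140,min(8,600/90)),"t7":(210,130,min(800/140,600/130))}.items():
    c=cam(load(n));pp=proj(c,e);print(n,pp,(pp-[u,v])*k, "end",(proj(c,T[:3,3]+T[:3,:3]@[-.003,-.1355,0])-[u,v])*k)
E
```

```text
t 12.55 pos [ 450.3 -112.1  123.1] x [ 0.474  0.121 -0.872] y [-0.874 -0.057 -0.483] z [-0.108  0.991  0.079]
q [ 0.758  0.211 -0.508  2.425 -1.058  0.171  2.959] F [ 1.1 -0.3 -2.5] gap 26.3 cab [-224.8  107.5  123.1]
t 12.6 pos [ 452.4 -106.6  123.7] x [ 0.474  0.126 -0.871] y [-0.873 -0.065 -0.484] z [-0.118  0.99   0.079]
q [ 0.743  0.21  -0.506  2.424 -1.061  0.172  2.959] F [ 0.4 -0.  -1.3] gap 26.2 cab [-222.3  112.9  123.7]
t 12.65 pos [ 451.3 -107.6  123.4] x [ 0.473  0.125 -0.872] y [-0.873 -0.066 -0.483] z [-0.118  0.99   0.078]
q [ 0.75   0.21  -0.51   2.425 -1.057  0.171  2.959] F [ 0.1  0.1 -0.9] gap 26.4 cab [-223.4  111.9  123.4]
eye [ 0.55373706 -0.10172654  0.18349739]
s7 [256.42477044 201.47364086] [309.49846963 409.82427238] end [353.27530028 387.51159564]
t7 [318.6556376  201.99762901] [501.48755814 332.29674929] end [500.85342511 302.24909197]
```

View pics/s7.png

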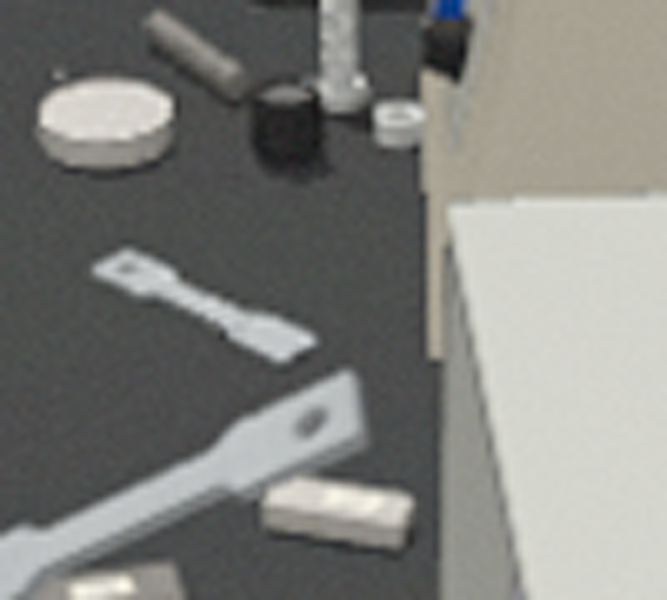

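View pics/t7.png

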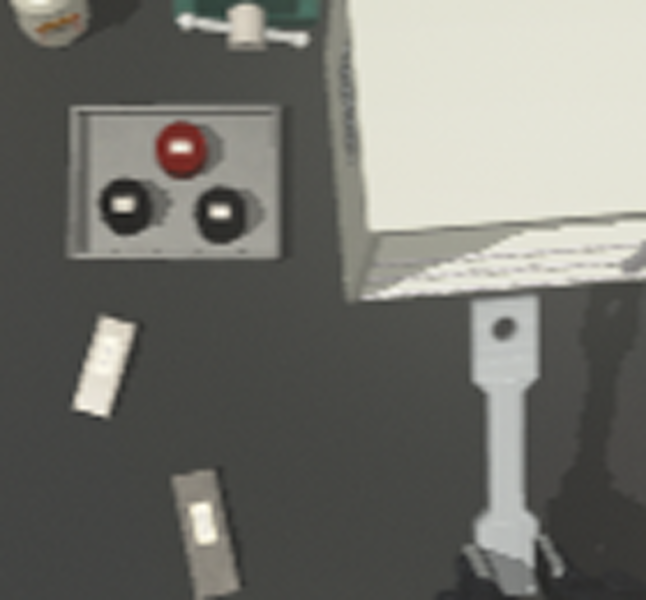

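View pics/w7.png

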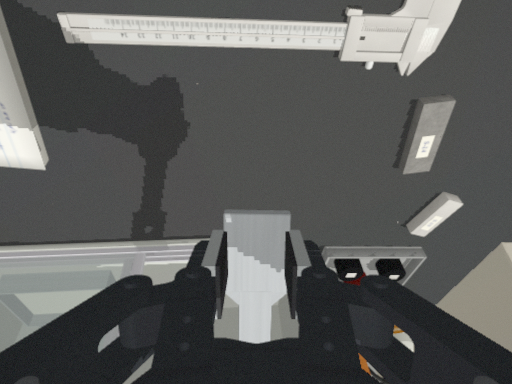

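```bash
python3 - <<'E'
from h import *
from rig import r
T=tool(r.sense());A=[];B=[]
for n,uv in (("s7",(256.8,203.3)),("t7",(319.2,200.6))):
    o,d=ray(cam(load(n)),uv);d/=np.linalg.norm(d);M=np.eye(3)-np.outer(d,d);A.append(M);B.append(M@o)
X=np.linalg.lstsq(np.vstack(A),np.hstack(B),rcond=None)[0]
print(X,eye(T),[np.linalg.norm(a@X-b)*1000 for a,b in zip(A,B)],"diff in tool",(T[:3,:3].T@(X-eye(T))*1000).round(1),"cab diff",CR.T@(X-eye(T))*1000)
E
```

```text
[ 0.555812   -0.10350686  0.18057169] [ 0.55373706 -0.10172654  0.18349739] [np.float64(1.3529472851719766), np.float64(1.3529472851724367)] diff in tool [ 3.3 -0.3 -2.2] cab diff [ 1.93560787 -1.93088469 -2.92569575]
```

```bash
sed -i 's/^EYE=.*/EYE=np.array([-.0003,-.1208,-.001])/' h.py; python3 se.py -60 130 184
```

```text
t 12.7 pos [ 449.9 -109.1  122.8] x [ 0.473  0.124 -0.873] y [-0.874 -0.064 -0.482] z [-0.116  0.99   0.078]
q [ 0.755  0.21  -0.512  2.427 -1.056  0.17   2.959] F [-0.9 -0.2 -1.1] gap 26.3 cab [-225.   110.6  122.8]
EYE cab [-119.2  109.4  181.2] tilt 28.8 az 4.19 side tilt 4.46
axes of cab in tool (mm per mm): x [ 0.481 -0.876 -0.041] y [0.088 0.002 0.996] z [-0.873 -0.482  0.078]
slide [ 27.8 -53.2  18.3]
```

Call:
drive_tool --plan '[{"slide": [6,-12,8],"turn": 0},{"slide": [14,-26,14],"turn": 0},{"slide": [22,-40,18],"turn": 0},{"slide": [28,-53,18],"turn": 0},{"slide": [28,-53,18],"turn": 0}]'

```text
time: 13.2
eef_pos: [0.5121, -0.0854, 0.128]
eef_rot: [-1.418, 1.054, 0.251]
force: [0.7, 0.0, -1.3]
finger_gap: 0.0261
```

```bash
python3 se.py 20 130 185
```

```text
t 13.2 pos [512.1 -85.4 128. ] x [ 0.478  0.122 -0.87 ] y [-0.87  -0.065 -0.488] z [-0.117  0.99   0.075]
q [ 0.369  0.24  -0.217  2.345 -1.061  0.175  2.856] F [ 0.7  0.  -1.3] gap 26.1 cab [-161.1  129.6  128. ]
EYE cab [-55.8 128.6 187.1] tilt 29.2 az 4.3 side tilt 4.31
axes of cab in tool (mm per mm): x [ 0.486 -0.873 -0.042] y [ 0.086 -0.     0.996] z [-0.87  -0.488  0.075]
slide [ 38.8 -65.1  -1.9]
```

Call:
drive_tool --plan '[{"slide": [8,-13,0],"turn": 0},{"slide": [16,-26,-1],"turn": 0},{"slide": [23,-39,-1],"turn": 0},{"slide": [28,-47,-1],"turn": 0},{"slide": [28,-47,-1],"turn": 0}]'

```text
time: 13.7
eef_pos: [0.5681, -0.0805, 0.1273]
eef_rot: [-1.42, 1.052, 0.249]
force: [0.2, -0.7, -1.7]
finger_gap: 0.026
```

```bash
python3 se.py 21 130 185
```

```text
t 13.7 pos [568.1 -80.5 127.3] x [ 0.48   0.122 -0.869] y [-0.869 -0.066 -0.49 ] z [-0.117  0.99   0.075]
q [ 0.232  0.305 -0.107  2.244 -0.965  0.191  2.725] F [ 0.2 -0.7 -1.7] gap 26.0 cab [-104.9  130.3  127.3]
EYE cab [  0.3 129.3 186.7] tilt 29.3 az 4.31 side tilt 4.28
axes of cab in tool (mm per mm): x [ 0.488 -0.872 -0.042] y [ 0.086 -0.     0.996] z [-0.869 -0.49   0.075]
slide [ 11.6 -17.2  -0.3]
```

Call:
drive_tool --plan '[{"slide": [4,-6,0],"turn": 0},{"slide": [8,-12,0],"turn": 0},{"slide": [11.5,-17,0],"turn": 0},{"slide": [11.5,-17,0],"turn": 0}]'

```text
time: 14.1
eef_pos: [0.5893, -0.0777, 0.1258]
eef_rot: [-1.42, 1.052, 0.249]
force: [1.1, 0.5, -1.4]
finger_gap: 0.026
```

```bash
python3 se.py 21 122 185
```

```text
t 14.1 pos [589.3 -77.7 125.8] x [ 0.481  0.122 -0.868] y [-0.869 -0.066 -0.491] z [-0.117  0.99   0.075]
q [ 0.188  0.333 -0.072  2.204 -0.942  0.198  2.688] F [ 1.1  0.5 -1.4] gap 26.0 cab [-83.6 131.4 125.8]
EYE cab [ 21.6 130.5 185.2] tilt 29.4 az 4.34 side tilt 4.27
axes of cab in tool (mm per mm): x [ 0.489 -0.871 -0.043] y [ 0.086 -0.001  0.996] z [-0.868 -0.491  0.075]
slide [-0.9  0.6 -8.4]
```

Call:
drive_tool --plan '[{"slide": [-0.2,0,-2.5],"turn": 0},{"slide": [-0.4,0,-5],"turn": 0}]'

```text
time: 14.3
eef_pos: [0.5895, -0.0828, 0.1256]
eef_rot: [-1.42, 1.052, 0.249]
force: [0.2, 0.2, -1.9]
finger_gap: 0.0262
```

Call:
drive_tool --plan '[{"slide": [-0.1,0,-1.5],"turn": 0},{"slide": [-0.3,0,-3],"turn": 0}]'

```text
time: 14.5
eef_pos: [0.5895, -0.0862, 0.1256]
eef_rot: [-1.42, 1.052, 0.249]
force: [0.7, -0.2, -1.6]
finger_gap: 0.0262
```

Call:
drive_tool --plan '[{"slide": [-0.1,0,-1.5],"turn": 0},{"slide": [-0.3,0,-3],"turn": 0}]'

```text
time: 14.7
eef_pos: [0.5895, -0.089, 0.1256]
eef_rot: [-1.419, 1.052, 0.25]
force: [0.8, 1.0, -1.4]
finger_gap: 0.0261
```

```bash
python3 se.py 21 122 185
```

```text
t 14.7 pos [589.5 -89.  125.6] x [ 0.48   0.123 -0.869] y [-0.869 -0.066 -0.49 ] z [-0.118  0.99   0.075]
q [ 0.216  0.338 -0.075  2.197 -0.941  0.211  2.709] F [ 0.8  1.  -1.4] gap 26.1 cab [-84.2 120.1 125.6]
EYE cab [ 21.  119.2 184.9] tilt 29.3 az 4.37 side tilt 4.29
axes of cab in tool (mm per mm): x [ 0.488 -0.872 -0.043] y [ 0.086 -0.001  0.996] z [-0.869 -0.49   0.075]
slide [ 0.2 -0.   2.8]
```

Call:
drive_tool --plan '[{"slide": [-0.1,0,-1.5],"turn": 0},{"slide": [-0.3,0,-3],"turn": 0}]'

```text
time: 14.9
eef_pos: [0.5895, -0.0906, 0.1255]
eef_rot: [-1.417, 1.053, 0.256]
force: [-0.5, 4.0, -0.9]
finger_gap: 0.0264
```

```bash
python3 se.py 21 122 185
```

```text
t 14.9 pos [589.5 -90.6 125.5] x [ 0.479  0.125 -0.869] y [-0.869 -0.069 -0.489] z [-0.121  0.99   0.076]
q [ 0.223  0.339 -0.077  2.194 -0.94   0.216  2.716] F [-0.5  4.  -0.9] gap 26.4 cab [-84.4 118.5 125.5]
EYE cab [ 20.9 117.9 184.8] tilt 29.3 az 4.52 side tilt 4.35
axes of cab in tool (mm per mm): x [ 0.487 -0.872 -0.046] y [ 0.089 -0.003  0.996] z [-0.869 -0.489  0.076]
slide [ 0.2 -0.3  4.1]
```

Call:
drive_tool --plan '[{"slide": [0.2,0,4],"turn": 0},{"slide": [0.2,0,4],"turn": 0}]'

```text
time: 15.1
eef_pos: [0.5891, -0.0865, 0.1257]
eef_rot: [-1.417, 1.053, 0.255]
force: [-0.1, -0.5, -1.5]
finger_gap: 0.0264
```

```bash
python3 se.py 21 119 185
```

```text
t 15.1 pos [589.1 -86.5 125.7] x [ 0.479  0.125 -0.869] y [-0.869 -0.068 -0.49 ] z [-0.12   0.99   0.076]
q [ 0.211  0.337 -0.074  2.198 -0.942  0.212  2.709] F [-0.1 -0.5 -1.5] gap 26.4 cab [-84.4 122.7 125.7]
EYE cab [ 20.8 122.  185. ] tilt 29.3 az 4.49 side tilt 4.34
axes of cab in tool (mm per mm): x [ 0.487 -0.872 -0.046] y [ 0.089 -0.003  0.996] z [-0.869 -0.49   0.076]
slide [-0.2 -0.1 -3. ]
```

```bash
python3 se.py -8 122 187;python3 se.py -8 101.5 197
```

```text
t 15.1 pos [589.1 -86.5 125.7] x [ 0.479  0.125 -0.869] y [-0.869 -0.068 -0.49 ] z [-0.12   0.99   0.076]
q [ 0.211  0.337 -0.074  2.198 -0.942  0.212  2.709] F [-0.1 -0.5 -1.5] gap 26.4 cab [-84.4 122.7 125.7]
EYE cab [ 20.8 122.  185. ] tilt 29.3 az 4.49 side tilt 4.34
axes of cab in tool (mm per mm): x [ 0.487 -0.872 -0.046] y [ 0.089 -0.003  0.996] z [-0.869 -0.49   0.076]
slide [-15.8  24.2   1.5]
t 15.1 pos [589.1 -86.5 125.7] x [ 0.479  0.125 -0.869] y [-0.869 -0.068 -0.49 ] z [-0.12   0.99   0.076]
q [ 0.211  0.337 -0.074  2.198 -0.942  0.212  2.709] F [-0.1 -0.5 -1.5] gap 26.4 cab [-84.4 122.7 125.7]
EYE cab [ 20.8 122.  185. ] tilt 29.3 az 4.49 side tilt 4.34
axes of cab in tool (mm per mm): x [ 0.487 -0.872 -0.046] y [ 0.089 -0.003  0.996] z [-0.869 -0.49   0.076]
slide [-26.3  19.3 -18.2]
```

Call:
drive_tool --plan '[{"slide": [-8,12,1.5],"turn": 0},{"slide": [-16,24,1.5],"turn": 0},{"slide": [-21,22,-8],"turn": 0},{"slide": [-26.3,19.3,-18.2],"turn": 0},{"slide": [-26.3,19.3,-18.2],"turn": 0}]'

```text
time: 15.6
eef_pos: [0.5632, -0.1123, 0.1392]
eef_rot: [-1.423, 1.05, 0.246]
force: [0.2, -0.1, -1.3]
finger_gap: 0.0262
```

```bash
python3 se.py 8 101.5 197
```

```text
t 15.6 pos [ 563.2 -112.3  139.2] x [ 0.482  0.121 -0.868] y [-0.868 -0.066 -0.492] z [-0.117  0.99   0.073]
q [ 0.269  0.288 -0.063  2.229 -0.941  0.254  2.757] F [ 0.2 -0.1 -1.3] gap 26.2 cab [-112.2   98.9  139.2]
EYE cab [ -7.1  97.9 198.8] tilt 29.5 az 4.33 side tilt 4.2
axes of cab in tool (mm per mm): x [ 0.49  -0.871 -0.042] y [ 0.085 -0.     0.996] z [-0.868 -0.492  0.073]
slide [  9.3 -12.2   2.8]
```

Call:
drive_tool --plan '[{"slide": [4,-5,2.8],"turn": 0},{"slide": [9.3,-12.2,2.8],"turn": 0},{"slide": [9.3,-12.2,2.8],"turn": 0}]'

```text
time: 15.9
eef_pos: [0.5798, -0.1065, 0.1374]
eef_rot: [-1.423, 1.049, 0.248]
force: [-0.1, 0.5, -1.9]
finger_gap: 0.0264
```

```bash
python3 se.py 18 101.5 197
```

```text
t 15.9 pos [ 579.8 -106.5  137.4] x [ 0.483  0.122 -0.867] y [-0.868 -0.067 -0.493] z [-0.119  0.99   0.073]
q [ 0.237  0.309 -0.049  2.202 -0.926  0.251  2.726] F [-0.1  0.5 -1.9] gap 26.4 cab [-95.3 103.4 137.4]
EYE cab [  9.8 102.7 197.2] tilt 29.5 az 4.44 side tilt 4.2
axes of cab in tool (mm per mm): x [ 0.491 -0.87  -0.044] y [ 0.086 -0.002  0.996] z [-0.867 -0.493  0.073]
slide [ 4.1 -7.1 -1.5]
```

Call:
drive_tool --plan '[{"slide": [2,-3.5,-0.8],"turn": 0},{"slide": [4,-7,-1.2],"turn": 0},{"slide": [4,-7,-1.2],"turn": 0}]'

```text
time: 16.2
eef_pos: [0.5886, -0.1065, 0.1374]
eef_rot: [-1.423, 1.049, 0.248]
force: [0.3, 0.3, -1.7]
finger_gap: 0.0263
```

```bash
python3 se.py 20 101.5 192
```

```text
t 16.2 pos [ 588.6 -106.5  137.4] x [ 0.483  0.122 -0.867] y [-0.867 -0.068 -0.493] z [-0.119  0.99   0.073]
q [ 0.223  0.321 -0.038  2.184 -0.915  0.255  2.711] F [ 0.3  0.3 -1.7] gap 26.3 cab [-86.4 102.8 137.4]
EYE cab [ 18.6 102.1 197.1] tilt 29.5 az 4.47 side tilt 4.2
axes of cab in tool (mm per mm): x [ 0.491 -0.87  -0.045] y [ 0.086 -0.003  0.996] z [-0.867 -0.493  0.073]
slide [ 5.1  1.3 -1. ]
```

Call:
drive_tool --plan '[{"slide": [1.5,0,-0.4],"turn": 0},{"slide": [3,0.4,-0.5],"turn": 0}]'

```text
time: 16.4
eef_pos: [0.5898, -0.1066, 0.1344]
eef_rot: [-1.423, 1.049, 0.248]
force: [-0.8, 0.6, -1.3]
finger_gap: 0.0259
```

Call:
drive_tool --plan '[{"slide": [1.5,0.3,0],"turn": 0},{"slide": [3,0.6,0],"turn": 0}]'

```text
time: 16.6
eef_pos: [0.5905, -0.1064, 0.1313]
eef_rot: [-1.423, 1.049, 0.248]
force: [0.1, -0.4, -1.9]
finger_gap: 0.0267
```

```bash
python3 se.py 22 101.5 188
```

```text
t 16.6 pos [ 590.5 -106.4  131.3] x [ 0.483  0.122 -0.867] y [-0.868 -0.068 -0.493] z [-0.119  0.99   0.073]
q [ 0.238  0.335 -0.056  2.183 -0.935  0.242  2.734] F [ 0.1 -0.4 -1.9] gap 26.7 cab [-84.5 102.7 131.3]
EYE cab [ 20.5 102.  191. ] tilt 29.5 az 4.46 side tilt 4.2
axes of cab in tool (mm per mm): x [ 0.491 -0.87  -0.044] y [ 0.086 -0.002  0.996] z [-0.867 -0.493  0.073]
slide [ 3.3  0.2 -0.8]
```

Call:
drive_tool --plan '[{"slide": [1.7,0.1,-0.2],"turn": 0},{"slide": [3.3,0.2,-0.4],"turn": 0}]'

```text
time: 16.8
eef_pos: [0.592, -0.1064, 0.1281]
eef_rot: [-1.423, 1.049, 0.248]
force: [-1.3, -0.1, -2.1]
finger_gap: 0.0262
```

Call:
drive_tool --plan '[{"slide": [1.7,0.1,0],"turn": 0},{"slide": [3.3,0.2,0],"turn": 0}]'

```text
time: 17.0
eef_pos: [0.5934, -0.1061, 0.125]
eef_rot: [-1.423, 1.049, 0.248]
force: [-0.3, -0.9, -0.9]
finger_gap: 0.0258
```

```bash
python3 se.py 24 101.5 182
```

```text
t 17.0 pos [ 593.4 -106.1  125. ] x [ 0.483  0.122 -0.867] y [-0.868 -0.067 -0.493] z [-0.119  0.99   0.073]
q [ 0.25   0.35  -0.073  2.18  -0.956  0.229  2.756] F [-0.3 -0.9 -0.9] gap 25.8 cab [-81.6 102.8 125. ]
EYE cab [ 23.4 102.  184.7] tilt 29.5 az 4.44 side tilt 4.21
axes of cab in tool (mm per mm): x [ 0.491 -0.87  -0.044] y [ 0.086 -0.002  0.996] z [-0.867 -0.493  0.073]
slide [ 2.6  0.8 -0.8]
```

Call:
drive_tool --plan '[{"slide": [1.3,0.4,-0.4],"turn": 0},{"slide": [2.6,0.8,-0.8],"turn": 0}]'

```text
time: 17.2
eef_pos: [0.5941, -0.1066, 0.1222]
eef_rot: [-1.423, 1.049, 0.248]
force: [0.0, -0.7, -1.3]
finger_gap: 0.0263
```

Call:
drive_tool --plan '[{"slide": [-1.5,2.6,0],"turn": 0},{"slide": [-3,5.2,0],"turn": 0}]'

```text
time: 17.4
eef_pos: [0.5887, -0.1074, 0.1226]
eef_rot: [-1.424, 1.048, 0.247]
force: [5.1, 0.5, 1.0]
finger_gap: 0.0264
```

```bash
python3 se.py 24 101.5 182
```

```text
t 17.4 pos [ 588.7 -107.4  122.6] x [ 0.484  0.122 -0.867] y [-0.867 -0.068 -0.494] z [-0.119  0.99   0.073]
q [ 0.272  0.35  -0.093  2.19  -0.977  0.22   2.784] F [5.1 0.5 1. ] gap 26.4 cab [-86.5 101.9 122.6]
EYE cab [ 18.5 101.1 182.4] tilt 29.6 az 4.45 side tilt 4.18
axes of cab in tool (mm per mm): x [ 0.492 -0.87  -0.044] y [ 0.085 -0.002  0.996] z [-0.867 -0.494  0.073]
slide [ 3.1 -4.6  0.1]
```

Pulling back meets +5 N, so the wire is inside the hole. I'll go back in, lower slightly and release.

Call:
drive_tool --plan '[{"slide": [3,-3,0],"turn": 0},{"slide": [4.5,-4,0],"turn": 0},{"slide": [4.5,-4,0],"turn": 0}]'

```text
time: 17.7
eef_pos: [0.5943, -0.1064, 0.1204]
eef_rot: [-1.423, 1.049, 0.247]
force: [-0.1, -0.0, -1.0]
finger_gap: 0.0262
```

```bash
python3 se.py 24 101.5 180
```

```text
t 17.7 pos [ 594.3 -106.4  120.4] x [ 0.483  0.122 -0.867] y [-0.867 -0.068 -0.493] z [-0.119  0.99   0.073]
q [ 0.264  0.36  -0.09   2.18  -0.977  0.218  2.781] F [-0.1 -0.  -1. ] gap 26.2 cab [-80.7 102.4 120.4]
EYE cab [ 24.3 101.7 180.2] tilt 29.6 az 4.46 side tilt 4.19
axes of cab in tool (mm per mm): x [ 0.491 -0.87  -0.044] y [ 0.086 -0.002  0.996] z [-0.867 -0.493  0.073]
slide [ 0.   0.3 -0.2]
```

Call:
drive_tool --plan '[{"slide": [0,0,0],"turn": 0},{"slide": [0,0,0],"turn": 0},{"slide": [0,0,0],"turn": 0},{"slide": [0,0,0],"turn": 0},{"slide": [0,0,0],"turn": 0}]' --grip 65

```text
time: 18.2
eef_pos: [0.5945, -0.1064, 0.1206]
eef_rot: [-1.424, 1.048, 0.247]
force: [0.3, 0.2, -0.3]
finger_gap: 0.0555
```

```bash
python3 se.py; python3 look.py wrist w8;python3 look.py top t8 210 130 350 260
```

```text
t 18.2 pos [ 594.5 -106.4  120.6] x [ 0.484  0.122 -0.867] y [-0.867 -0.068 -0.493] z [-0.119  0.99   0.073]
q [ 0.264  0.36  -0.09   2.18  -0.977  0.218  2.78 ] F [ 0.3  0.2 -0.3] gap 55.5 cab [-80.6 102.4 120.6]
EYE cab [ 24.4 101.7 180.4] tilt 29.6 az 4.46 side tilt 4.19
axes of cab in tool (mm per mm): x [ 0.491 -0.87  -0.044] y [ 0.085 -0.002  0.996] z [-0.867 -0.493  0.073]
t 18.2 pos [ 594.5 -106.4  120.6] x [ 0.484  0.122 -0.867] y [-0.867 -0.068 -0.493] z [-0.119  0.99   0.073]
q [ 0.264  0.36  -0.09   2.18  -0.977  0.218  2.78 ] F [ 0.3  0.2 -0.3] gap 55.5 cab [-80.6 102.4 120.6]
t 18.25 pos [ 594.4 -106.4  120.5] x [ 0.484  0.122 -0.867] y [-0.867 -0.068 -0.493] z [-0.119  0.99   0.073]
q [ 0.264  0.36  -0.09   2.18  -0.977  0.218  2.78 ] F [-0.8  0.2 -0.5] gap 55.7 cab [-80.7 102.4 120.5]
```

View pics/w8.png

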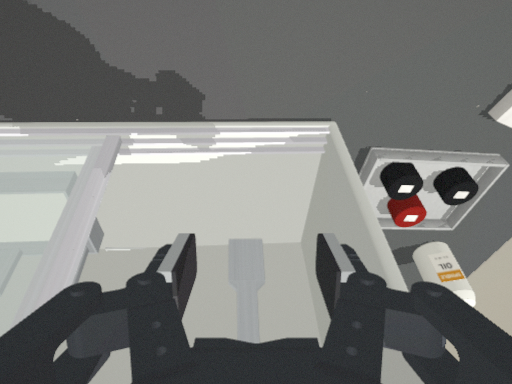

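View pics/t8.png

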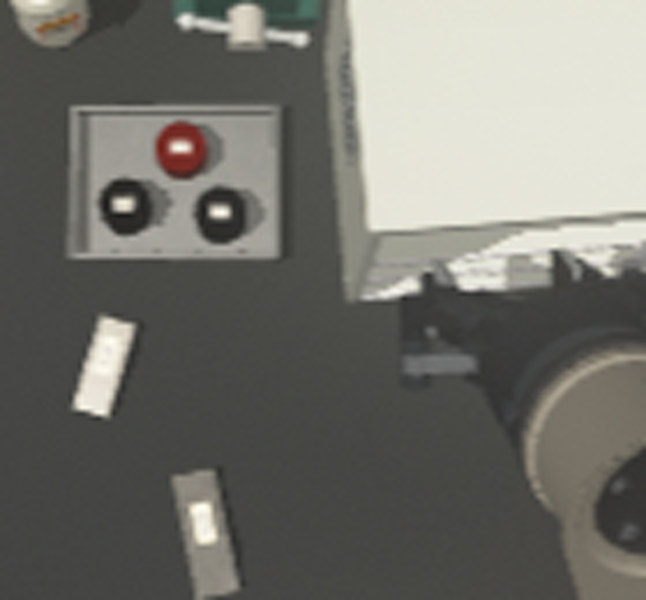

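The specimen has swung down and hangs free: in the wrist view its lower end is at (247,262), well clear of the fingers. I'll back the hand out and then measure the handle.

Call:
drive_tool --plan '[{"slide": [-10,17,1],"turn": 0},{"slide": [-20,35,2],"turn": 0},{"slide": [-30,52,3],"turn": 0},{"slide": [-40,70,3],"turn": 0},{"slide": [-40,70,3],"turn": 0}]' --grip 0

```text
time: 18.8
eef_pos: [0.5112, -0.1141, 0.1202]
eef_rot: [-1.422, 1.051, 0.246]
force: [-0.4, -0.5, -0.0]
finger_gap: -0.0003
```

```bash
python3 look.py wrist w9;python3 look.py top t9 380 140 460 200;python3 look.py side s9 260 270 320 360
```

```text
t 18.8 pos [ 511.2 -114.1  120.2] x [ 0.482  0.121 -0.868] y [-0.868 -0.065 -0.491] z [-0.116  0.99   0.074]
q [ 0.521  0.276 -0.306  2.328 -1.073  0.176  2.943] F [-0.4 -0.5 -0. ] gap -0.3 cab [-164.2  101.   120.2]
t 18.85 pos [ 513.  -113.9  120.8] x [ 0.483  0.121 -0.867] y [-0.868 -0.066 -0.493] z [-0.117  0.99   0.073]
q [ 0.518  0.277 -0.304  2.325 -1.073  0.176  2.942] F [0.3 0.1 0.7] gap 0.5 cab [-162.4  101.   120.8]
t 18.9 pos [ 514.3 -113.7  121.2] x [ 0.484  0.121 -0.866] y [-0.867 -0.067 -0.494] z [-0.118  0.99   0.073]
q [ 0.516  0.278 -0.303  2.324 -1.073  0.177  2.942] F [0.8 0.3 0.7] gap 0.3 cab [-161.1  101.2  121.2]
```

View pics/w9.png

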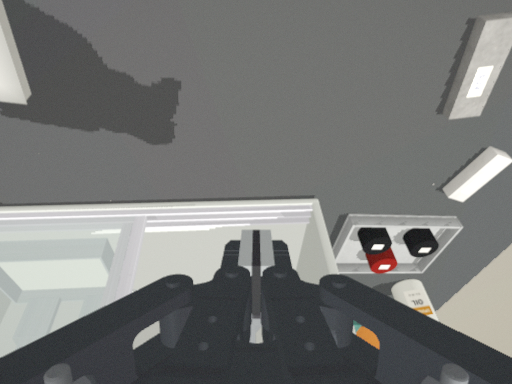

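View pics/t9.png

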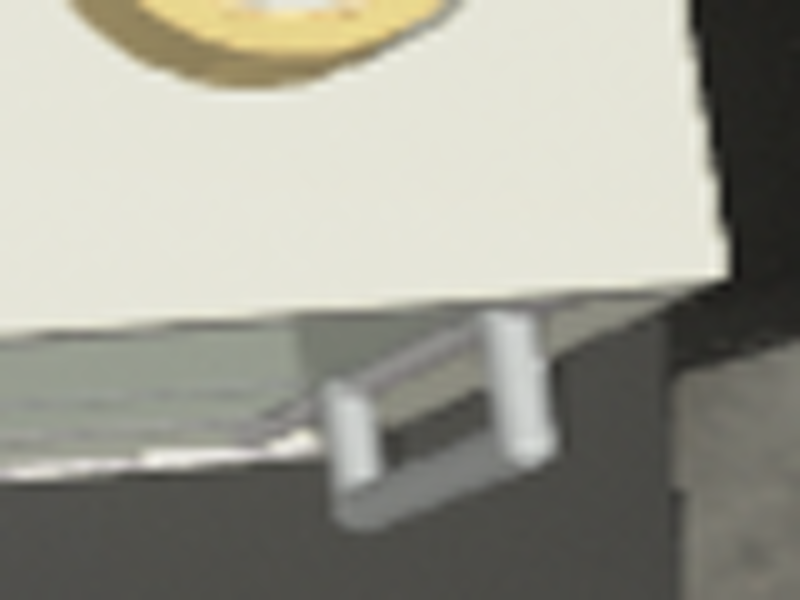

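View pics/s9.png

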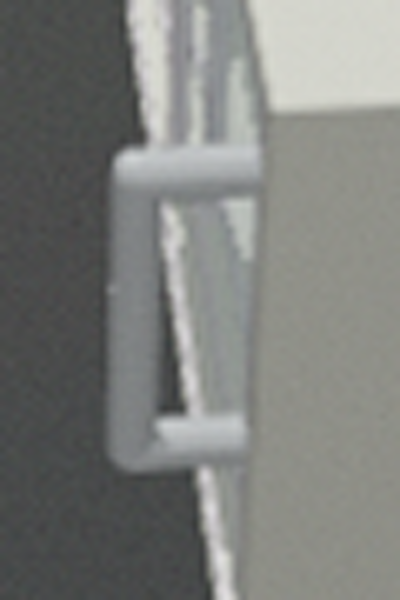

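```bash
python3 - <<'E'
from h import *
from ik import *
from rig import r
c=cam(load("t9"))
print(tocab(onz(c,(433.3,184.4),.175)),tocab(onz(c,(416,190),.085)))
cs=cam(load("s9"));k=600/90
print(tocab(onz(cs,(260+133/k,270+165/k),.175)),tocab(onz(cs,(260+133/k,270+455/k),.085)))
s=r.sense();T=tool(s)
for tn in (0,.35,.7,3.1416):
  cc,sn=np.cos(tn),np.sin(tn);R=T[:3,:3]@np.array([[1,0,0],[0,cc,-sn],[0,sn,cc]]);q=s["q"].copy();q[6]-=tn
  print(tn)
  for ey in [(-170,100,121),(-150,-100,150),(-150,-175,150),(-90,-175,112),(-90,-100,112),(-90,0,112)]:
    q,e=ik(cab(ey)*1000,R,q);print(ey,"err",round(e,2),q.round(2))
E
```

```text
[-100.23952535 -143.86023686  175.        ] [ -97.67106562 -142.23428692   85.        ]
[ -99.52626544 -138.31148554  175.        ] [ -98.80041315 -144.49942977   85.        ]
0
(-170, 100, 121) err 0.12 [ 0.55  0.27 -0.33  2.34 -1.07  0.18  2.95]
(-150, -100, 150) err 0.0 [ 0.72  0.39 -0.11  2.03 -0.79  0.5   2.95]
(-150, -175, 150) err 0.0 [ 0.83  0.47 -0.13  1.89 -0.7   0.59  2.95]
(-90, -175, 112) err 0.0 [ 0.75  0.58 -0.13  1.82 -0.71  0.53  2.91]
(-90, -100, 112) err 0.0 [ 0.7   0.51 -0.18  1.94 -0.75  0.42  2.88]
(-90, 0, 112) err 0.0 [ 0.59  0.44 -0.23  2.09 -0.81  0.29  2.81]
0.35
(-170, 100, 121) err 0.0 [ 0.54  0.27 -0.31  2.34 -1.11  0.18  2.64]
(-150, -100, 150) err 0.0 [ 0.68  0.39 -0.06  2.03 -0.82  0.52  2.63]
(-150, -175, 150) err 0.0 [ 0.74  0.47 -0.02  1.9  -0.78  0.61  2.66]
(-90, -175, 112) err 0.0 [ 0.68  0.57 -0.03  1.82 -0.8   0.55  2.63]
(-90, -100, 112) err 0.0 [ 0.62  0.5  -0.08  1.95 -0.84  0.45  2.61]
(-90, 0, 112) err 0.0 [ 0.52  0.43 -0.15  2.09 -0.9   0.31  2.54]
0.7
(-170, 100, 121) err 0.0 [ 0.54  0.27 -0.31  2.34 -1.11  0.18  2.29]
(-150, -100, 150) err 0.0 [ 0.68  0.39 -0.06  2.03 -0.82  0.52  2.28]
(-150, -175, 150) err 0.0 [ 0.74  0.47 -0.02  1.9  -0.78  0.61  2.31]
(-90, -175, 112) err 0.0 [ 0.68  0.57 -0.03  1.82 -0.8   0.55  2.28]
(-90, -100, 112) err 0.0 [ 0.62  0.5  -0.08  1.95 -0.84  0.45  2.26]
(-90, 0, 112) err 0.0 [ 0.52  0.43 -0.15  2.09 -0.9   0.31  2.19]
3.1416
(-170, 100, 121) err 0.0 [ 0.54  0.27 -0.31  2.34 -1.11  0.18 -0.15]
(-150, -100, 150) err 0.0 [ 0.68  0.39 -0.06  2.03 -0.82  0.52 -0.16]
(-150, -175, 150) err 0.0 [ 0.74  0.47 -0.02  1.9  -0.78  0.61 -0.13]
(-90, -175, 112) err 0.0 [ 0.68  0.57 -0.03  1.82 -0.8   0.55 -0.16]
(-90, -100, 112) err 0.0 [ 0.62  0.5  -0.08  1.95 -0.84  0.45 -0.19]
(-90, 0, 112) err 0.0 [ 0.52  0.43 -0.15  2.09 -0.9   0.31 -0.25]
```

```bash
cat > sc.py <<'E'
from h import *
from rig import r
import sys
T=rep(r.sense());print("slide",slide(T,cab([float(a) for a in sys.argv[1:4]])),"cab y in tool",(T[:3,:3].T@CR)[:,1].round(3))
E
python3 sc.py -165 -190 130
```

```text
t 18.95 pos [ 514.9 -113.4  121.3] x [ 0.485  0.122 -0.866] y [-0.867 -0.067 -0.494] z [-0.119  0.99   0.073]
q [ 0.515  0.278 -0.303  2.323 -1.073  0.177  2.942] F [-0.3  0.7  0.6] gap 0.0 cab [-160.4  101.5  121.3]
slide [ -34.6    0.4 -289.6] cab y in tool [ 0.085 -0.002  0.996]
```

Call:
drive_tool --plan '[{"slide": [-4,2,-30],"turn": 0.1},{"slide": [-8,2,-65],"turn": 0.2},{"slide": [-12,1,-105],"turn": 0.25},{"slide": [-16,1,-145],"turn": 0.25},{"slide": [-22,0,-185],"turn": 0.25}]'

```text
time: 19.45
eef_pos: [0.5275, -0.3004, 0.127]
eef_rot: [-1.176, 1.048, 0.247]
force: [0.7, -0.0, 0.3]
finger_gap: -0.0003
```

```bash
python3 sc.py -165 -190 130
```

```text
t 19.45 pos [ 527.5 -300.4  127. ] x [ 0.484  0.122 -0.866] y [-0.869  0.178 -0.461] z [0.098 0.976 0.192]
q [ 0.656  0.402 -0.043  2.086 -0.927  0.474  2.845] F [ 0.7 -0.   0.3] gap -0.3 cab [-161.9  -86.   127. ]
slide [ -13.   -24.  -100.4] cab y in tool [0.085 0.242 0.966]
```

Call:
drive_tool --plan '[{"slide": [-4,-8,-33],"turn": 0},{"slide": [-8,-16,-66],"turn": 0},{"slide": [-13,-24,-100],"turn": 0},{"slide": [-13,-24,-100],"turn": 0}]'

```text
time: 19.85
eef_pos: [0.5328, -0.4106, 0.1305]
eef_rot: [-1.188, 1.049, 0.232]
force: [0.0, 0.3, 0.3]
finger_gap: -0.0001
```

```bash
python3 sc.py -93 -190 120
```

```text
t 19.85 pos [ 532.8 -410.6  130.5] x [ 0.486  0.114 -0.867] y [-0.868  0.18  -0.463] z [0.103 0.977 0.187]
q [ 0.744  0.502  0.032  1.898 -0.847  0.618  2.864] F [0.  0.3 0.3] gap -0.1 cab [-164.8 -196.3  130.5]
slide [ 45.  -54.8  16.7] cab y in tool [0.078 0.244 0.967]
```

Call:
drive_tool --plan '[{"slide": [15,-18,5],"turn": 0},{"slide": [30,-37,10],"turn": 0},{"slide": [45,-55,14],"turn": 0},{"slide": [45,-55,14],"turn": 0}]'

```text
time: 20.25
eef_pos: [0.6087, -0.3977, 0.1193]
eef_rot: [-1.186, 1.047, 0.24]
force: [-1.2, -0.3, 0.2]
finger_gap: -0.0
```

```bash
python3 sc.py -93 -172 120; python3 look.py top t10 370 130 470 205; python3 look.py wrist w10
```

```text
t 20.25 pos [ 608.7 -397.7  119.3] x [ 0.486  0.119 -0.866] y [-0.869  0.174 -0.464] z [0.096 0.978 0.188]
q [ 0.644  0.575  0.037  1.798 -0.832  0.594  2.761] F [-1.2 -0.3  0.2] gap -0.0 cab [ -88.2 -189.1  119.3]
slide [-1.6  7.9 15.9] cab y in tool [0.082 0.239 0.968]
t 20.25 pos [ 608.7 -397.7  119.3] x [ 0.486  0.119 -0.866] y [-0.869  0.174 -0.464] z [0.096 0.978 0.188]
q [ 0.644  0.575  0.037  1.798 -0.832  0.594  2.761] F [-1.2 -0.3  0.2] gap -0.0 cab [ -88.2 -189.1  119.3]
t 20.3 pos [ 606.6 -398.9  119.2] x [ 0.485  0.117 -0.866] y [-0.869  0.175 -0.463] z [0.098 0.977 0.187]
q [ 0.646  0.574  0.038  1.8   -0.832  0.594  2.762] F [0.2 0.8 0.2] gap 0.0 cab [ -90.4 -190.2  119.2]
```

View pics/t10.png

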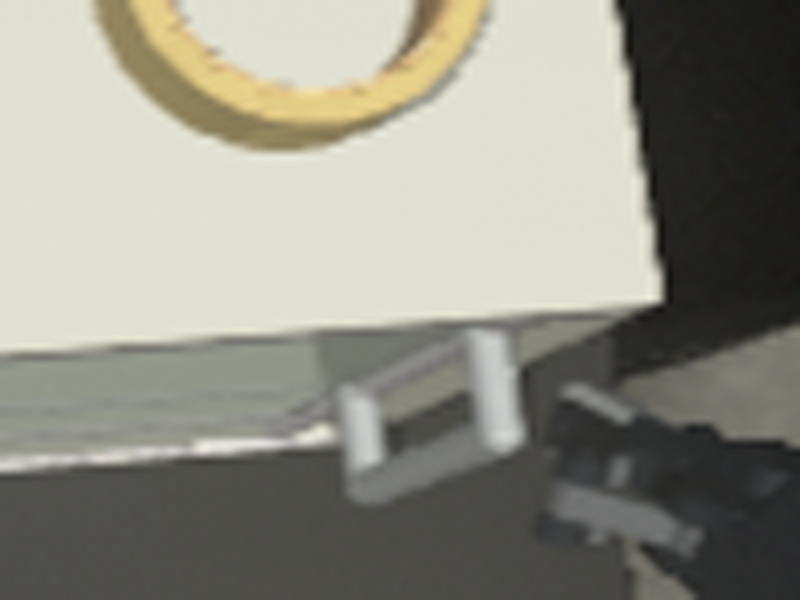

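View pics/w10.png

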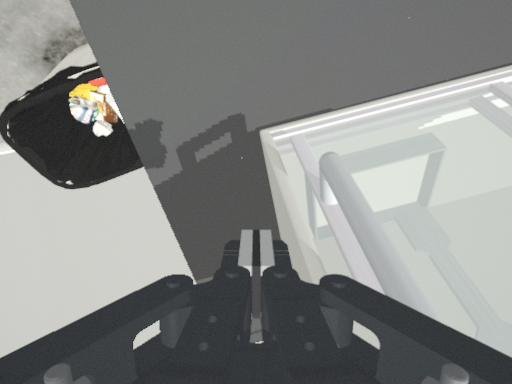

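Call:
drive_tool --plan '[{"slide": [0.5,3,8],"turn": 0},{"slide": [1,5,16],"turn": 0},{"slide": [1.5,7,24],"turn": 0},{"slide": [2,9,32],"turn": 0},{"slide": [2.5,11,40],"turn": 0}]'

```text
time: 20.85
eef_pos: [0.5991, -0.3594, 0.1194]
eef_rot: [-1.189, 1.05, 0.232]
force: [-5.6, -3.2, 1.9]
finger_gap: 0.0001
```

```bash
python3 sc.py -93 -120 120; python3 look.py top t11 370 130 470 205; python3 look.py wrist w11
```

```text
t 20.85 pos [ 599.1 -359.4  119.4] x [ 0.484  0.114 -0.867] y [-0.869  0.178 -0.462] z [0.102 0.977 0.186]
q [ 0.616  0.53   0.016  1.88  -0.852  0.536  2.752] F [-5.6 -3.2  1.9] gap 0.1 cab [ -94.9 -150.2  119.4]
slide [ 2.7  5.4 29.6] cab y in tool [0.078 0.243 0.967]
t 20.85 pos [ 599.1 -359.4  119.4] x [ 0.484  0.114 -0.867] y [-0.869  0.178 -0.462] z [0.102 0.977 0.186]
q [ 0.616  0.53   0.016  1.88  -0.852  0.536  2.752] F [-5.6 -3.2  1.9] gap 0.1 cab [ -94.9 -150.2  119.4]
t 20.9 pos [ 599.5 -357.2  119.3] x [ 0.484  0.117 -0.867] y [-0.869  0.177 -0.461] z [0.1   0.977 0.187]
q [ 0.615  0.529  0.014  1.881 -0.853  0.536  2.752] F [-2.9  0.5 -0.4] gap -0.0 cab [ -94.3 -148.   119.3]
```

View pics/t11.png

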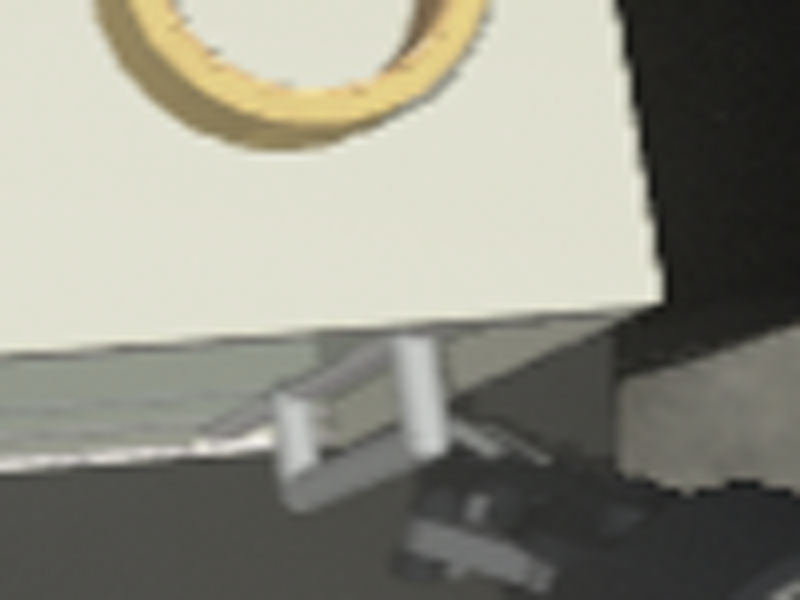

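View pics/w11.png

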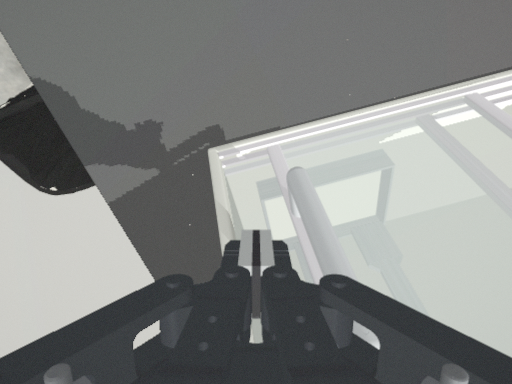

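```bash
python3 sc.py -90 -108 119
```

```text
t 20.95 pos [ 600.  -357.5  119.4] x [ 0.484  0.117 -0.867] y [-0.869  0.177 -0.462] z [0.1   0.977 0.187]
q [ 0.615  0.53   0.014  1.88  -0.853  0.537  2.752] F [-0.4 -0.6  0.1] gap 0.1 cab [ -93.9 -148.4  119.4]
slide [ 5.5  6.7 39.6] cab y in tool [0.08  0.242 0.967]
```

Call:
drive_tool --plan '[{"slide": [2.5,-1.5,8],"turn": 0},{"slide": [3.3,0.5,16],"turn": 0},{"slide": [4,2.5,24],"turn": 0},{"slide": [4.8,4.6,32],"turn": 0},{"slide": [5.5,6.7,40],"turn": 0}]'

```text
time: 21.45
eef_pos: [0.6009, -0.3157, 0.1191]
eef_rot: [-1.186, 1.049, 0.237]
force: [-1.0, -1.7, 0.1]
finger_gap: -0.0002
```

```bash
python3 sc.py -90 -68 119; python3 look.py top t12 350 130 450 205
```

```text
t 21.45 pos [ 600.9 -315.7  119.1] x [ 0.484  0.117 -0.867] y [-0.869  0.177 -0.462] z [0.099 0.977 0.187]
q [ 0.572  0.497 -0.009  1.942 -0.874  0.48   2.731] F [-1.  -1.7  0.1] gap -0.2 cab [ -89.8 -106.7  119.1]
slide [ 3.1  9.5 37.4] cab y in tool [0.08  0.241 0.967]
t 21.45 pos [ 600.9 -315.7  119.1] x [ 0.484  0.117 -0.867] y [-0.869  0.177 -0.462] z [0.099 0.977 0.187]
q [ 0.572  0.497 -0.009  1.942 -0.874  0.48   2.731] F [-1.  -1.7  0.1] gap -0.2 cab [ -89.8 -106.7  119.1]
```

View pics/t12.png

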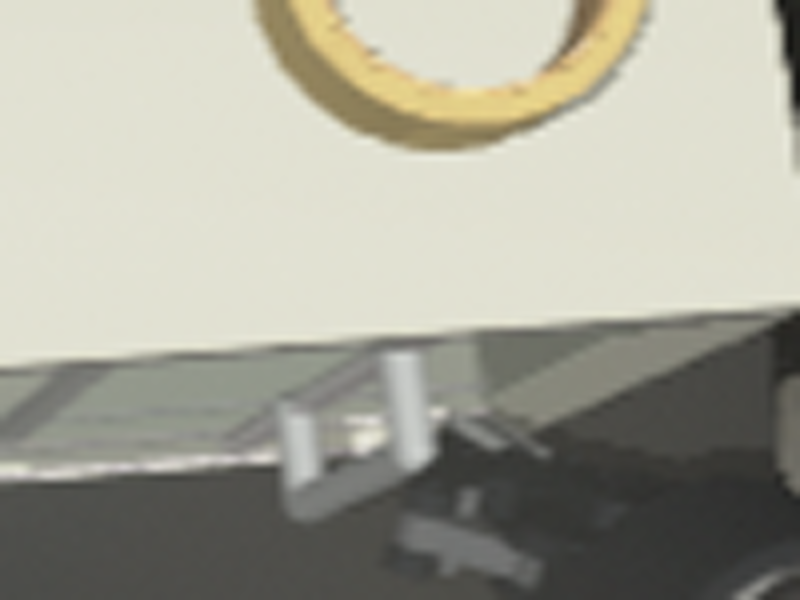

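Call:
drive_tool --plan '[{"slide": [0.6,2,7.7],"turn": 0},{"slide": [1.3,4,15.5],"turn": 0},{"slide": [1.9,6,23],"turn": 0},{"slide": [2.6,8,31],"turn": 0},{"slide": [3.2,9.7,39],"turn": 0}]'

```text
time: 22.0
eef_pos: [0.5976, -0.2726, 0.119]
eef_rot: [-1.182, 1.049, 0.242]
force: [-1.3, -2.5, 1.0]
finger_gap: -0.0002
```

```bash
python3 sc.py -90 -28 119; python3 look.py top t13 340 130 440 205;  python3 - <<'E'
from h import *
c=cam(load("t13"));print(tocab(onz(c,(403.6,186),.175)))
E
```

```text
t 22.0 pos [ 597.6 -272.6  119. ] x [ 0.484  0.12  -0.867] y [-0.87   0.176 -0.461] z [0.097 0.977 0.189]
q [ 0.53   0.461 -0.035  2.006 -0.897  0.425  2.71 ] F [-1.3 -2.5  1. ] gap -0.2 cab [-89.9 -63.5 119. ]
slide [ 2.9  8.6 34.4] cab y in tool [0.083 0.24  0.967]
t 22.0 pos [ 597.6 -272.6  119. ] x [ 0.484  0.12  -0.867] y [-0.87   0.176 -0.461] z [0.097 0.977 0.189]
q [ 0.53   0.461 -0.035  2.006 -0.897  0.425  2.71 ] F [-1.3 -2.5  1. ] gap -0.2 cab [-89.9 -63.5 119. ]
[-98.81537412 -79.18567674 175.        ]
```

View pics/t13.png

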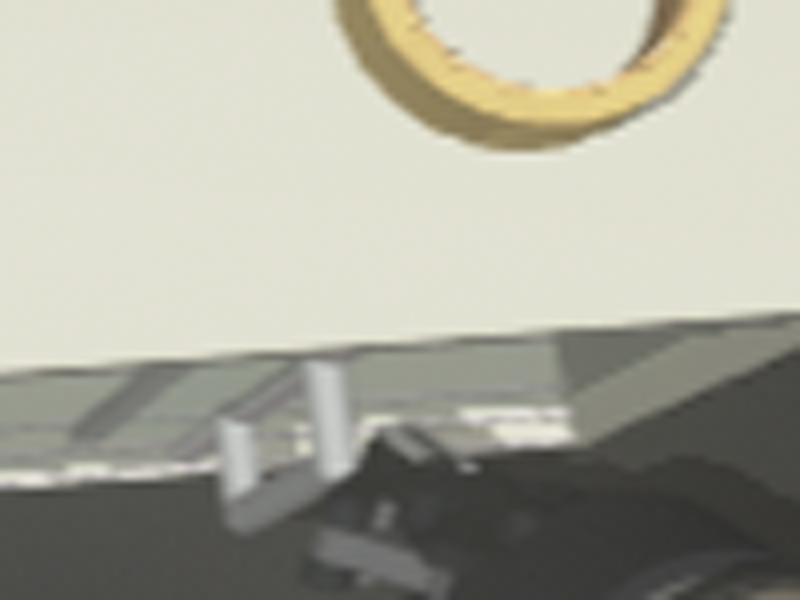

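Call:
drive_tool --plan '[{"slide": [0.7,2,8],"turn": 0},{"slide": [1.3,4,16],"turn": 0},{"slide": [2,6,24],"turn": 0},{"slide": [2.7,8,32],"turn": 0},{"slide": [2.9,8.6,34.4],"turn": 0}]'

```text
time: 22.55
eef_pos: [0.5946, -0.2358, 0.1192]
eef_rot: [-1.183, 1.049, 0.242]
force: [-3.4, -8.6, 2.4]
finger_gap: 0.0004
```

```bash
python3 sc.py -90 -18 119
```

```text
t 22.55 pos [ 594.6 -235.8  119.2] x [ 0.484  0.119 -0.867] y [-0.87   0.175 -0.461] z [0.097 0.977 0.189]
q [ 0.489  0.432 -0.058  2.058 -0.919  0.375  2.686] F [-3.4 -8.6  2.4] gap 0.4 cab [-90.1 -26.6 119.2]
slide [1.  2.1 8.3] cab y in tool [0.083 0.24  0.967]
```

Call:
drive_tool --plan '[{"slide": [0.2,0.5,2],"turn": 0},{"slide": [0.2,0.5,2],"turn": 0}]'

```text
time: 22.75
eef_pos: [0.5943, -0.2358, 0.1197]
eef_rot: [-1.188, 1.049, 0.234]
force: [-2.6, -5.7, 1.9]
finger_gap: -0.0001
```

```bash
python3 sc.py -90 -18 119; python3 look.py top t14 320 130 420 205
```

```text
t 22.75 pos [ 594.3 -235.8  119.7] x [ 0.485  0.115 -0.867] y [-0.869  0.177 -0.462] z [0.1   0.977 0.186]
q [ 0.487  0.43  -0.058  2.06  -0.92   0.37   2.684] F [-2.6 -5.7  1.9] gap -0.1 cab [-90.4 -26.6 119.7]
slide [1.5 2.  8.2] cab y in tool [0.079 0.242 0.967]
t 22.75 pos [ 594.3 -235.8  119.7] x [ 0.485  0.115 -0.867] y [-0.869  0.177 -0.462] z [0.1   0.977 0.186]
q [ 0.487  0.43  -0.058  2.06  -0.92   0.37   2.684] F [-2.6 -5.7  1.9] gap -0.1 cab [-90.4 -26.6 119.7]
```

View pics/t14.png

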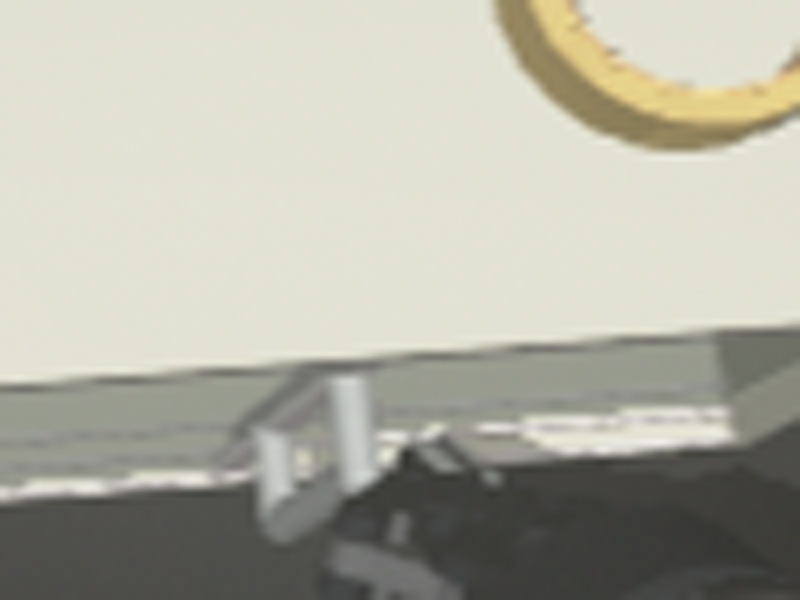

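```bash
python3 - <<'E'
from h import *
c=cam(load("t14"));c9=cam(load("t9"))
print(tocab(onz(c,(365.8,188.5),.175)),tocab(onz(c,(354.5,196.3),.085)))
print(tocab(onz(c9,(433.3,184.4),.175)),tocab(onz(c9,(416,190),.085)))
# t10,t9 crop consistent? door left edge
E
python3 look.py side s14 240 150 330 300
```

```text
[-98.02141582   3.39903678 175.        ] [-101.69676719    7.53427256   85.        ]
[-100.23952535 -143.86023686  175.        ] [ -97.67106562 -142.23428692   85.        ]
t 22.8 pos [ 594.3 -235.7  119.6] x [ 0.485  0.116 -0.867] y [-0.869  0.177 -0.462] z [0.1   0.977 0.186]
q [ 0.487  0.43  -0.058  2.06  -0.92   0.37   2.684] F [-2.5 -5.8  3.5] gap 0.0 cab [-90.5 -26.5 119.6]
```

View pics/s14.png

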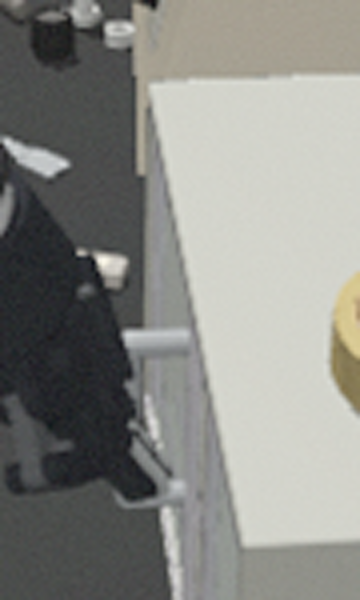

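Call:
drive_tool --plan '[{"slide": [0.2,0.6,2],"turn": 0},{"slide": [0.3,0.8,3],"turn": 0},{"slide": [0.3,0.8,3],"turn": 0}]'

```text
time: 23.15
eef_pos: [0.5936, -0.2355, 0.12]
eef_rot: [-1.194, 1.049, 0.224]
force: [-4.7, -7.0, 2.8]
finger_gap: -0.0001
```

```bash
python3 sc.py -90 -18 119; python3 look.py wrist w15;python3 look.py top t15 320 130 420 205
```

```text
t 23.15 pos [ 593.6 -235.5  120. ] x [ 0.486  0.111 -0.867] y [-0.868  0.179 -0.464] z [0.104 0.978 0.183]
q [ 0.484  0.427 -0.057  2.064 -0.921  0.364  2.682] F [-4.7 -7.   2.8] gap -0.1 cab [-91.1 -26.3 120. ]
slide [2.  1.6 8. ] cab y in tool [0.074 0.244 0.967]
t 23.15 pos [ 593.6 -235.5  120. ] x [ 0.486  0.111 -0.867] y [-0.868  0.179 -0.464] z [0.104 0.978 0.183]
q [ 0.484  0.427 -0.057  2.064 -0.921  0.364  2.682] F [-4.7 -7.   2.8] gap -0.1 cab [-91.1 -26.3 120. ]
t 23.2 pos [ 593.6 -235.5  120. ] x [ 0.486  0.111 -0.867] y [-0.868  0.179 -0.464] z [0.104 0.978 0.183]
q [ 0.484  0.427 -0.057  2.064 -0.921  0.364  2.682] F [-4.7 -8.   4.5] gap -0.2 cab [-91.1 -26.3 120. ]
```

View pics/w15.png

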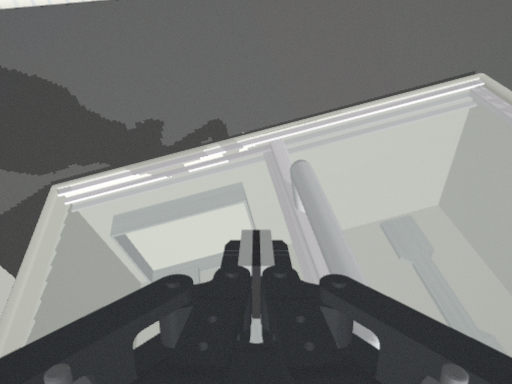

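View pics/t15.png

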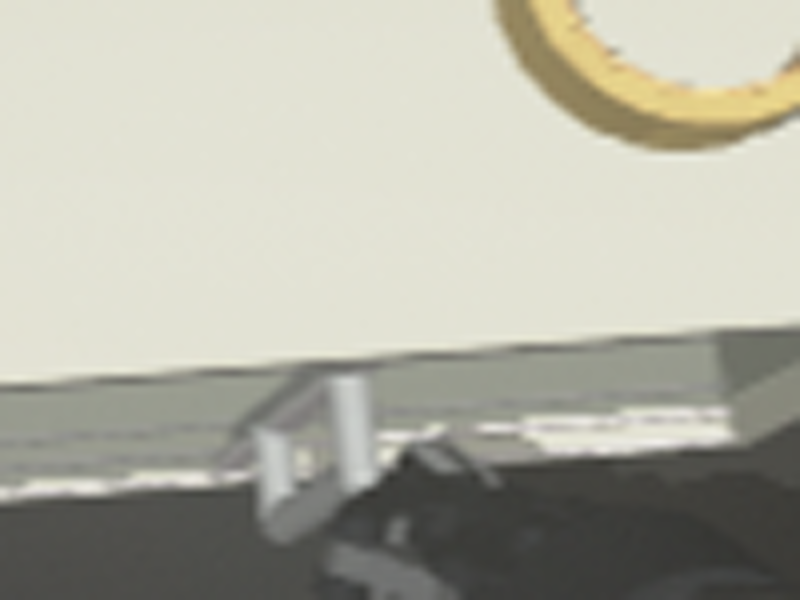

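```bash
python3 - <<'E'
import cv2
i=cv2.imread("pics/w15.png")[50:200,380:512];cv2.imwrite("pics/w15z.png",cv2.resize(i,None,fx=4,fy=4,interpolation=cv2.INTER_CUBIC))
from h import *
d=load("w15");c=cam(d,d["T"])
for p in [(-75,162,18),(-75,170,0),(-69,171,18),(-69,164,18),(-69,159,18),(-69,7,18),(-75,-162,18),(-75,170,12),(-99,5,85),(-99,12,85)]: print(p,proj(c,cab(p)).round(1),(proj(c,cab(p))-[380,50])*4)
E
```

```text
(-75, 162, 18) [480.6  82.6] [402.53657287 130.26093869]
(-75, 170, 0) [475.   69.6] [380.14531771  78.43986576]
(-69, 171, 18) [489.7  86.9] [438.79919346 147.4996721 ]
(-69, 164, 18) [480.7  89.2] [402.9609115  156.87489141]
(-69, 159, 18) [474.3  90.9] [377.35423337 163.57354465]
(-69, 7, 18) [278.9 142. ] [-404.24630428  368.03860421]
(-75, -162, 18) [ 55.  193.9] [-1300.0553273    575.42676016]
(-75, 170, 12) [485.5  76.3] [422.1179454  105.25197225]
(-99, 5, 85) [297.3 170.7] [-330.74184527  482.67686229]
(-99, 12, 85) [309.9 167.4] [-280.59552803  469.52508254]
```

View pics/w15z.png

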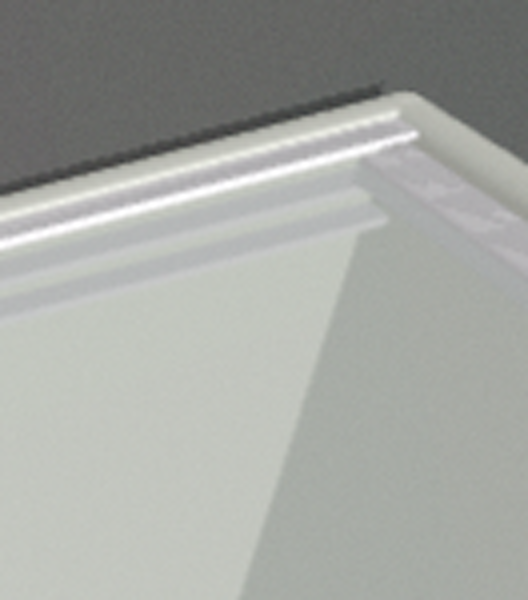

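The door's left frame meets the cabinet wall (zoom at about (400,150)) and the door holds rigidly at 7–8 N, so it is shut against its stop. I'll back off.

Call:
drive_tool --plan '[{"slide": [-0.5,-2.5,-8],"turn": 0},{"slide": [-1,-5,-18],"turn": 0},{"slide": [-8,10,-18],"turn": 0},{"slide": [-18,28,-18],"turn": 0},{"slide": [-30,48,-18],"turn": 0}]'

```text
time: 23.75
eef_pos: [0.5354, -0.2472, 0.1202]
eef_rot: [-1.192, 1.049, 0.227]
force: [0.0, 0.1, -0.1]
finger_gap: 0.0002
```

```bash
python3 sc.py -170 -45 119; python3 look.py wrist w16; python3 look.py top t16 300 130 420 205
```

```text
t 23.75 pos [ 535.4 -247.2  120.2] x [ 0.486  0.112 -0.867] y [-0.868  0.178 -0.463] z [0.102 0.978 0.184]
q [ 0.604  0.376 -0.107  2.154 -0.974  0.37   2.811] F [ 0.   0.1 -0.1] gap 0.2 cab [-150.   -33.6  120.2]
slide [ -9.7  14.8 -14.8] cab y in tool [0.076 0.243 0.967]
t 23.75 pos [ 535.4 -247.2  120.2] x [ 0.486  0.112 -0.867] y [-0.868  0.178 -0.463] z [0.102 0.978 0.184]
q [ 0.604  0.376 -0.107  2.154 -0.974  0.37   2.811] F [ 0.   0.1 -0.1] gap 0.2 cab [-150.   -33.6  120.2]
t 23.8 pos [ 531.  -247.3  119.3] x [ 0.483  0.112 -0.868] y [-0.869  0.18  -0.46 ] z [0.105 0.977 0.185]
q [ 0.607  0.373 -0.106  2.16  -0.974  0.371  2.814] F [-5.2  1.6 -1. ] gap -0.0 cab [-154.4  -33.4  119.3]
```

View pics/w16.png

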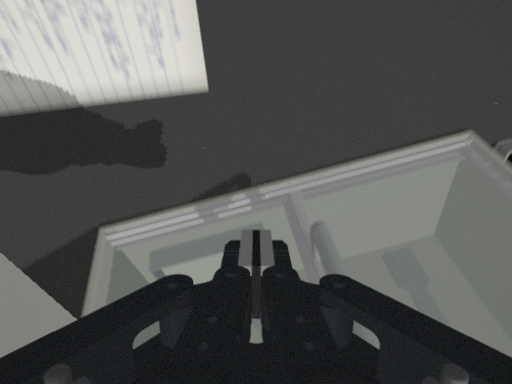

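View pics/t16.png

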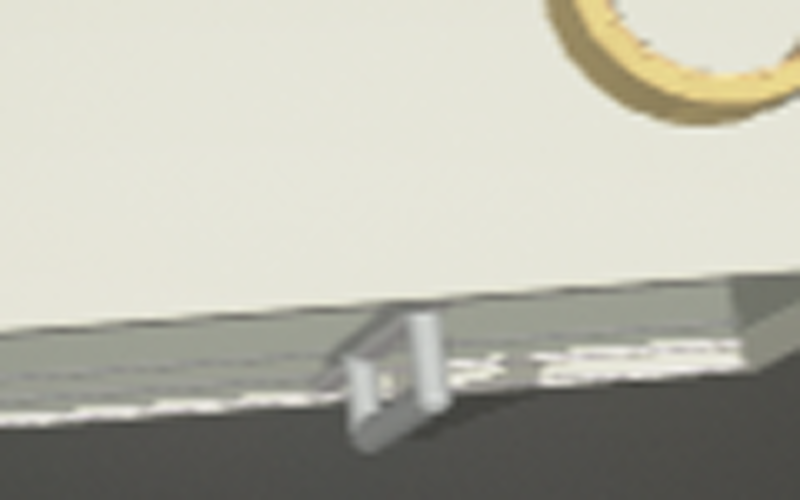

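Call:
drive_tool --plan '[{"slide": [-10,15,-15],"turn": 0},{"slide": [-10,15,-15],"turn": 0},{"slide": [-10,15,-15],"turn": 0},{"slide": [-10,15,-15],"turn": 0},{"slide": [-10,15,-15],"turn": 0}]'

```text
time: 24.35
eef_pos: [0.5142, -0.2601, 0.1187]
eef_rot: [-1.19, 1.05, 0.229]
force: [-0.0, -0.4, 0.4]
finger_gap: 0.0001
```

```bash
python3 look.py wrist w17
```

```text
t 24.35 pos [ 514.2 -260.1  118.7] x [ 0.484  0.113 -0.868] y [-0.869  0.18  -0.462] z [0.104 0.977 0.185]
q [ 0.656  0.368 -0.112  2.172 -0.984  0.387  2.863] F [-0.  -0.4  0.4] gap 0.1 cab [-172.2  -44.8  118.7]
```

Call:
drive_tool --plan '[{"slide": [0,0,0],"turn": 0},{"slide": [0,0,0],"turn": 0},{"slide": [0,0,0],"turn": 0},{"slide": [0,0,0],"turn": 0},{"slide": [0,0,0],"turn": 0}]'

```text
time: 24.9
eef_pos: [0.514, -0.2601, 0.1187]
eef_rot: [-1.19, 1.051, 0.228]
force: [-0.1, -0.2, -0.7]
finger_gap: 0.0003
```

```bash
python3 look.py wrist w18; python3 - <<'E'
from h import *
a=load("w17");b=load("w18");print(np.abs(a["T"]-b["T"]).max())
d=np.abs(a["image"].astype(int)-b["image"].astype(int)).max(2);print((d[200:384,350:512]>25).sum())
c=cam(b,b["T"])
# expected hanging specimen lower end: eye (27,101.5,175) -> lower end z=175-140=35
for p in [(27,101.5,35),(27,86.5,35),(27,116.5,35),(27,101.5,75),(69,162,12)]: print(p,proj(c,cab(p)).round(0))
i=b["image"][150:384,300:512,::-1];cv2.imwrite("pics/w18z.png",cv2.resize(i,None,fx=2.5,fy=2.5))
E
```

```text
t 24.9 pos [ 514.  -260.1  118.7] x [ 0.484  0.113 -0.868] y [-0.869  0.18  -0.461] z [0.104 0.977 0.185]
q [ 0.656  0.368 -0.112  2.172 -0.984  0.387  2.863] F [-0.1 -0.2 -0.7] gap 0.3 cab [-172.4  -44.8  118.7]
0.00020114531995037155
4
(27, 101.5, 35) [403. 254.]
(27, 86.5, 35) [390. 257.]
(27, 116.5, 35) [416. 250.]
(27, 101.5, 75) [423. 286.]
(69, 162, 12) [436. 245.]
```

View pics/w18z.png

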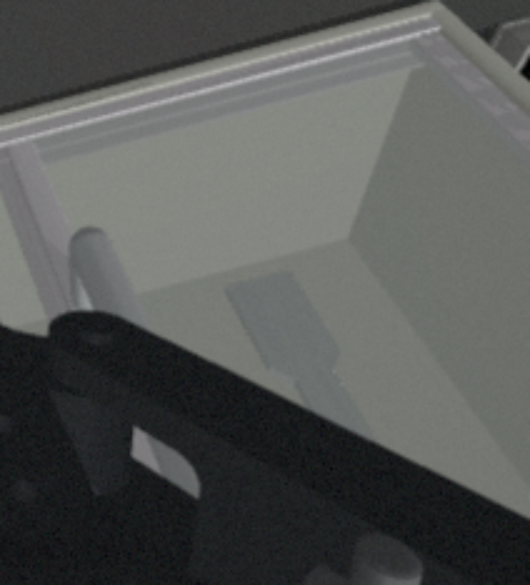

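```bash
python3 - <<'E'
from h import *
b=load("w18");c=cam(b,b["T"])
for x in (27,35,45): print(x,proj(c,cab((x,101.5,35))).round(0))
from rig import r
print(r.hand_in())
E
```

```text
27 [403. 254.]
35 [402. 258.]
45 [401. 263.]
the job is handed in; nothing more can be done
None
```

The specimen hangs by its hole on the free hook, the door is shut, and the job was handed in at about 25 s of robot time. `r.hand_in()` gives no verdict, so these are my own checks.

- **Tilting the hand:** the moves can only turn the hand about its finger axis. I got the tilt by driving the arm past its reach high up, then let it settle back to about 29°.
- **Hanging:** I found the hook by a sideways touch of about 4 N and threaded the hole over its tip. A pull back met 5 N, so I knew the wire was in the hole before letting go. In the last wrist pictures the specimen hangs upright and still. It sits roughly 10–15 mm deeper along the wire than I aimed, which is inside the allowed range.
- **Door:** I pushed it by the handle until it stopped rigidly at 7–8 N, and its left frame meets the cabinet wall. I measured 147–150 mm of travel, against the 155 mm quoted. Image error or a slightly smaller starting opening could explain the difference, but I could not confirm which.
- **Coupons and hand:** no picture shows the coupons moved. The hand ended clear of everything, with wrist force readings near zero.
- **What went wrong:** the first grasp closed on top of the plate, so I reopened and regripped it lower. Pressing the fingers on the bench then read 27 N. One early fast move showed a short 41 N spike at the wrist that I put down to inertia. Both were below the limits that apply.

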